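Lay out the stone pots for a setting session

ROBOT

A 6-joint arm with a two-finger parallel gripper is mounted at the origin on the work surface. World frame = base frame: x ahead of the robot, y to its left, z up, the work surface at z = 0. Lengths are in mm, angles in rad, forces in N, time in s.
With the tool pointing down it reaches from about 375 to 825 mm from the base axis. Payload 5.5 kg.
Tool frame: the origin (TCP) lies midway between the tips of the shut fingers; the grasp point (between the pads) lies 19 mm behind it; z points along the fingers, y is the line along which they close (so a half turn about z gives the same grasp; the last joint's range is limited). The gripper opens to 85 mm and grips with 20 to 120 N. Pads are 22 mm wide; open, the fingers measure 114 mm over their backs; the gripper's body (76 mm by 85 mm) begins 54 mm behind the grasp point. The pads swing forward as they close: fully open they stand 13 mm farther back than shut.
Start: joints at [1.317, 0.314, -0.047, 1.21, 0, 1.571], TCP at [150.647, 580.776, 231.299] pointing down, gripper open.
Joint ranges: [-2.67, 2.67], [-0.69, 1.73], [-1.03, 1.25], [-2.08, 2.16], [-1.42, 1.45], [-3.14, 3.14]. Speed limits (rad/s): [2.39, 2.39, 3.01, 3.14, 3.14, 3.14].

INTERFACE

Orientations are given as a unit quaternion [x, y, z, w].
In Python, from rig import status, optics, robot gives the robot as it stands.
- The arm moves only by the shell command python3 -m pendant 'ROWS' [OPENING] [FORCE]. ROWS is JSON, a list of rows, each a list of 2 entries, a list of its own where there are three numbers: the shift along the tool's x, y, z normalised to -1 to 1, where 1 is 0.6 m, then the turn, a rotation vector about the tool's x, y, z normalised to -1 to 1, where 1 is 0.12 rad. A call has 1 to 20 rows; each row shifts and turns the commanded pose from where the row before left it, along the tool's axes as they then stand; what a row does not reach is not made up. A row lasts 1/10 s, in which the tool goes at most 50 mm and 8.59 degrees, less where a joint would pass 70% of its speed; a pose out of reach is approached as far as the arm can. A call with a number of a shift or a turn outside -1 to 1 is refused whole. A call with a gripper value outside its range is refused whole. OPENING is the closure, from -1 (fully open) to 1 (shut), set as the call begins (- or left out, the last holds). The fingers move at their own pace and stop on an object; FORCE is the grip in N (left out, the last holds). Time passes only in rows, so rows that do not move let the fingers close. It gives the time, the measured TCP pose, the force, the opening and the grip force at its end, in the units of the state.
- status.sense(): the state, without advancing time (a new reading comes with each control period).
- optics.get_image(name): name is "scene" or "top"; returns a dict with "pixels" (400x640x3 uint8, red, green, blue), "K" (3x3 intrinsics, pixels), "k1" (the pictures are not rectified: a ray, as slopes to the right and down, at radius r is drawn at 1 + k1 r^2 times it, then the intrinsics apply), "world_to_cam" (4x4, takes a point from world to camera coordinates). Camera axes: x right, y down, z forward; pixel columns grow to the right and rows downward; lengths in mm; the calibration is good to about 2 mm. A picture is of the moment at which its call begins. There is no depth.
- robot.close_job(): hands the job in; it is judged then, once.
The state is a dict: "time": time; "joint_pos": joint angles; "joint_vel": joint speeds; "effort": joint torques, N m; "position": TCP position; "tcp_rot": TCP orientation; "force": force on the tool from outside, world axes, zero at the start; "ft_torque": the same for the moment, N m; "opening": finger opening in mm; "finger_force": force on a finger pad.
Only numpy, scipy, OpenCV 4.12 (cv2) and the standard library are available. Lean on these libraries where they do the work, as an engineer would, in place of code of your own. Each camera call takes 0.05 s, during which the arm holds its last target. There are 200 camera calls.

TASK

Lay out the stone pots on the jeweller's bench: lift the cap off every pot that still has one and set it, open side down, flat in a pocket of the grey tray, and stand the open pots fully home in the wooden rack, each in the pocket of its own size, filling the rack from the largest pot down to the smallest and never putting a pot in with its cap still on. When all the pots are in, slide the lamp dimmer up to the dark line that runs right across its housing, and leave the other tools on the bench alone.

Things in the scene. Friction and masses are not known exactly. Their poses are not given: they have to be found in the camera images.
- pot0: largest of the four stone pots: loose upright aluminium pot, round body 54 mm across and 56 mm high, above it a neck 44 mm across and 20 mm high (total 76 mm); origin at the centre of its underside, z up its axis; about 190 g; at the start it stands on the bench, with its cap on or already open. May be lifted by body or neck
- cap0: the cap of the largest pot (absent if that pot is already open): loose black plastic cap with a thin grey band, 52 mm across, 24 mm high, open underneath (skirt 18 mm deep, 1.5 mm of play all round the neck); origin at the centre of its open lower rim, z up its axis; on its pot the rim is 58 mm above the pot's origin; about 30 g; lifts straight off
- pot1: second largest of the four stone pots: loose upright aluminium pot, round body 48 mm across and 46 mm high, above it a neck 38 mm across and 20 mm high (total 66 mm); origin at the centre of its underside, z up its axis; about 160 g; at the start it stands on the bench, with its cap on or already open. May be lifted by body or neck
- cap1: the cap of the second largest pot (absent if that pot is already open): loose black plastic cap with a thin grey band, 46 mm across, 24 mm high, open underneath (skirt 18 mm deep, 1.5 mm of play all round the neck); origin at the centre of its open lower rim, z up its axis; on its pot the rim is 48 mm above the pot's origin; about 30 g; lifts straight off
- pot2: third largest of the four stone pots: loose upright aluminium pot, round body 42 mm across and 36 mm high, above it a neck 32 mm across and 20 mm high (total 56 mm); origin at the centre of its underside, z up its axis; about 130 g; at the start it stands on the bench, with its cap on or already open. May be lifted by body or neck
- cap2: the cap of the third largest pot (absent if that pot is already open): loose black plastic cap with a thin grey band, 40 mm across, 24 mm high, open underneath (skirt 18 mm deep, 1.5 mm of play all round the neck); origin at the centre of its open lower rim, z up its axis; on its pot the rim is 38 mm above the pot's origin; about 30 g; lifts straight off
- pot3: smallest of the four stone pots: loose upright aluminium pot, round body 36 mm across and 26 mm high, above it a neck 26 mm across and 20 mm high (total 46 mm); origin at the centre of its underside, z up its axis; about 100 g; at the start it stands on the bench, with its cap on or already open. May be lifted by body or neck
- cap3: the cap of the smallest pot (absent if that pot is already open): loose black plastic cap with a thin grey band, 34 mm across, 24 mm high, open underneath (skirt 18 mm deep, 1.5 mm of play all round the neck); origin at the centre of its open lower rim, z up its axis; on its pot the rim is 28 mm above the pot's origin; about 30 g; lifts straight off
- rack: fixed light-wood block 72 x 290 x 18 mm with a row of four square pockets, 12 mm deep (floor 6 mm above the bench), in falling size along its long side; origin at the centre of its underside, y along the row towards the largest pocket
- rack_hole0 (a point): centre of the mouth (on the rack's top face) of the pocket for the largest pot, 59 mm square, at the end of the row where the pockets are largest
- rack_hole1 (a point): centre of the mouth (on the rack's top face) of the pocket for the second largest pot, 53 mm square
- rack_hole2 (a point): centre of the mouth (on the rack's top face) of the pocket for the third largest pot, 47 mm square
- rack_hole3 (a point): centre of the mouth (on the rack's top face) of the pocket for the smallest pot, 41 mm square, at the other end
- tray: fixed grey tray 132 x 132 mm, 10 mm high, with walls 4 mm thick and a cross of low dividers making four pockets of 60 x 60 mm, centred at x and y = +-32 mm in the tray's frame; floor 4 mm above the bench; origin at the centre of its underside; starts empty
- dimmer (a joint): lamp dimmer slider position in m: 0 at the low end of its track, 0.12 at the high end; it stays where it is left (friction about 1.5 N); at the long dark line across its housing it reads 0.09
- dimmer_top (a point): centre of the top of the black dimmer grip, a block 28 mm across the track, 20 mm along it and 40 mm high (top 54.5 mm above the bench)
- dimmer_mark (a point): middle of the long dark line across the dimmer's white housing (housing 40 x 170 mm, 14 mm high); the grip is on the line when its centre is over it; its y axis points along the track towards the high end
- loupe: bystander, leave alone: steel loupe, 28 mm across, 22 mm high; origin at the middle of its underside
- emery_stick: bystander, leave alone: wooden emery stick 12 x 130 x 8 mm; origin at the middle of its underside
- hammer: bystander, leave alone: small hammer, 220 mm long, handle about 26 mm thick; origin at the middle of its underside
- screwdriver: bystander, leave alone: wooden-handled screwdriver, 160 mm long; origin at the middle of its underside
- ring_box: bystander, leave alone: blue ring box 50 x 50 x 38 mm; origin at the middle of its underside
- pliers: bystander, leave alone: pliers, 110 mm long, lying flat; origin at the middle of its underside
Not all that is in view belongs to the job. Leave any red look-alike of the pot1 alone.

How it is judged (in metres and radians):
On the way, in this order (a step that is already met when the one before it is completed fails the run):
1. the largest pot stands in its own pocket (horizontal distance between pot0 and rack_hole0 below 0.008 m and z of pot0 in the frame of rack below 0.01 m and angle between pot0's own z axis and vertical below 0.12 rad), for 0.2 s.
2. the second largest pot stands in its own pocket (horizontal distance between pot1 and rack_hole1 below 0.008 m and z of pot1 in the frame of rack below 0.01 m and angle between pot1's own z axis and vertical below 0.12 rad), for 0.2 s.
3. the third largest pot stands in its own pocket (horizontal distance between pot2 and rack_hole2 below 0.008 m and z of pot2 in the frame of rack below 0.01 m and angle between pot2's own z axis and vertical below 0.12 rad), for 0.2 s.
4. the smallest pot stands in its own pocket (horizontal distance between pot3 and rack_hole3 below 0.008 m and z of pot3 in the frame of rack below 0.01 m and angle between pot3's own z axis and vertical below 0.12 rad), for 0.2 s.
5. with all pots in, the dimmer grip is on the line (value of joint dimmer between 0.083 and 0.097 m), for 0.2 s.
At the end, for the whole second after the job is handed in: Every pot stands upright on the floor of its own rack pocket (within 8 mm of its centre, 4 mm of the floor, 0.12 rad), every cap there is lies open side down on the floor of a tray pocket (within 4 mm, 0.12 rad), all at rest, and the dimmer grip is within 7 mm of the line (all of step 1 and all of step 2 and all of step 3 and all of step 4 and all of step 5 and z of each of cap0, cap1, cap2, cap3 in the frame of tray below 0.008 m and angle between each of cap0, cap1, cap2, cap3's own z axis and vertical below 0.12 rad and x of cap0 in the frame of tray between -0.06 and 0.06 m and y of cap0 in the frame of tray between -0.06 and 0.06 m and linear speed of each of pot0, cap0, pot1, cap1, pot2, cap2, pot3, cap3 below 0.02 m/s and x of cap1 in the frame of tray between -0.06 and 0.06 m and y of cap1 in the frame of tray between -0.06 and 0.06 m and x of cap2 in the frame of tray between -0.06 and 0.06 m and y of cap2 in the frame of tray between -0.06 and 0.06 m and x of cap3 in the frame of tray between -0.06 and 0.06 m and y of cap3 in the frame of tray between -0.06 and 0.06 m); the robot touches nothing.
It fails at once if a pot stands home in its pocket with its cap still on ((horizontal distance between cap0 and rack_hole0 below 0.008 m and z of cap0 in the frame of rack between 0.059 and 0.0685 m) or (horizontal distance between cap1 and rack_hole1 below 0.008 m and z of cap1 in the frame of rack between 0.049 and 0.0585 m) or (horizontal distance between cap2 and rack_hole2 below 0.008 m and z of cap2 in the frame of rack between 0.039 and 0.0485 m) or (horizontal distance between cap3 and rack_hole3 below 0.008 m and z of cap3 in the frame of rack between 0.029 and 0.0385 m)).
It fails at once if another tool on the bench is moved more than 7 cm (distance of any of loupe, emery_stick, hammer, screwdriver, ring_box, pliers from where it was at the start of the episode above 0.07 m).
Of cap0, cap1, cap2, cap3 only 2 to 4 are there at a start; the rules pass over those that are not, and their reading is None.
At some moment in a run one of pot0, pot1, pot2, pot3 may be knocked a few centimetres aside while the robot is not near it.
It also fails if it takes over 210 s, if anything falls off the work surface, if the arm or the gripper's body presses on something with over 40 N, if the wrist force passes 120 N, or if a joint passes its speed limit or range.

## Working session

There is one attempt and no reset: what is moved stays moved. The work goes in short steps, Python scripts to look and compute and a shell command to move; the robot and the scene stay as the last step left them, time stands still between calls to the robot, and variables do not carry over. Pictures are saved under pics/ and viewed, at most 14 in all, crops included, and the job is handed in when it is done.

```bash
ls; mkdir -p pics; cat > h.py <<'E'
import numpy as np, cv2
from rig import status, optics, robot
def img(n,f=None):
    d=optics.get_image(n)
    if f: cv2.imwrite(f'pics/{f}.png',d['pixels'][:,:,::-1])
    return d
def ray(d,u,v):
    K=np.array(d['K'],float);T=np.array(d['world_to_cam'],float)
    p=cv2.undistortPoints(np.array([[[u,v]]],float),K,np.array([d['k1'],0,0,0.]))[0,0]
    R=T[:3,:3];return -R.T@T[:3,3],R.T@np.array([p[0],p[1],1])
def at(d,u,v,z):
    c,r=ray(d,u,v);return (c+r*(z-c[2])/r[2]).round(1)
def proj(d,P):
    K=np.array(d['K'],float);T=np.array(d['world_to_cam'],float)
    P=np.atleast_2d(np.array(P,float))
    return cv2.projectPoints(P,cv2.Rodrigues(T[:3,:3])[0],T[:3,3],K,np.array([d['k1'],0,0,0.]))[0][:,0]
E
python3 - <<'E'
from h import *
for n in('top','scene'):
    d=img(n,n+'0'); c,r=ray(d,320,200); print(n,c,r,d['K'][0],d['k1'])
print(status.sense())
E
```

```text
pics
top [361.87524046  13.7831093  914.30399256] [ 0.2102559  -0.02567141 -0.97746532] [363.47434189   0.         313.83051635] -0.05585856203899089
scene [ 960.77967718 -382.15269078  993.6799967 ] [-0.36581906  0.3725563  -0.85320998] [450.55734372   0.         309.87807217] -0.008666896312399062
{'time': 0.1, 'joint_pos': array([ 1.31696800e+00,  3.14155320e-01, -4.79741018e-02,  1.21016672e+00,
        1.40018912e-05,  1.57079397e+00]), 'joint_vel': array([-0.00061462, -0.00229256,  0.00373494, -0.00075865,  0.00115921,
       -0.00077374]), 'effort': array([-1.03324484e-03, -5.40767884e+01,  3.40541124e+01,  1.12399235e-02,
       -1.28088468e-04, -1.66573198e-06]), 'position': array([150.53613916, 580.28942472, 230.52293593]), 'tcp_rot': array([ 1.26572535e-01,  9.91957071e-01, -7.42988791e-04, -1.01863963e-04]), 'force': array([ 0.48075067,  0.0159048 , -0.85240546]), 'ft_torque': array([0.00332308, 0.01172589, 0.02830883]), 'finger_force': 0.0, 'opening': 85.12753104645807}
```

View pics/top0.png

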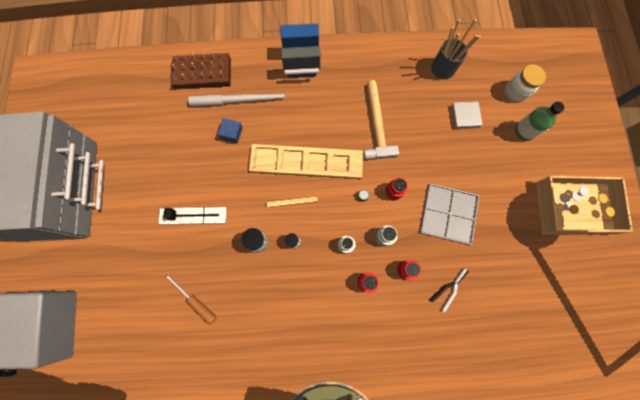

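View pics/scene0.png

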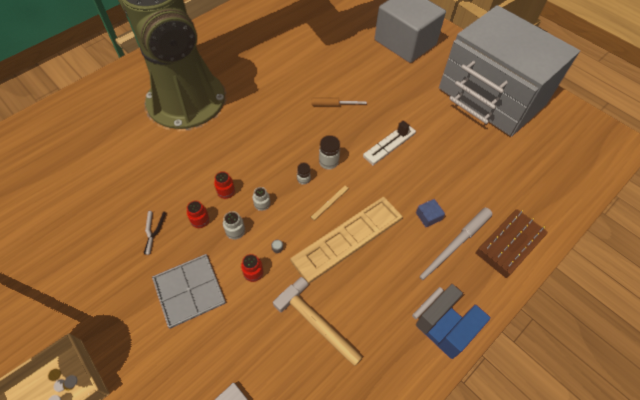

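Top view: capped pot candidates are at (254,240), which is large, and (292,241), which is small. Bare-looking pots are at (347,244) and (387,235). Red look-alikes to leave alone are at (397,188), (369,282) and (410,270). The rack is at (306,161), the tray at (450,214), and the dimmer at (192,215) with its grip at (170,214). A crop will check these.

```bash
python3 - <<'E'
import cv2
a=cv2.imread('pics/top0.png');s=cv2.imread('pics/scene0.png')
c=cv2.resize(a[195:260,150:410],None,fx=3,fy=3,interpolation=cv2.INTER_CUBIC)
e=cv2.resize(s[115:245,180:440],None,fx=3,fy=3,interpolation=cv2.INTER_CUBIC)
import numpy as np
w=np.vstack([c,e]);print(w.shape);cv2.imwrite('pics/crop1.png',w)
from h import *
d=optics.get_image('top')
print('pot0cap',at(d,254,240,82-0),'pot3cap',at(d,292,241,52),'potA',at(d,347,244,56),'potB',at(d,387,235,66))
for p in [(250,145),(364,152),(362,178),(250,172)]: print('rack',at(d,*p,18))
for p in [(429,185),(479,193),(470,243),(421,234)]: print('tray',at(d,*p,10))
for p in [(160,208),(226,208),(226,223),(160,223)]: print('dim',at(d,*p,14))
E
```

```text
(585, 780, 3)
pot0cap [455.7 148.6  82. ] pot3cap [451.8  63.3  52. ] potA [437.1 -66.   56. ] potB [ 451.7 -160.3   66. ]
rack [712.1 164.5  18. ]
rack [ 675.8 -131.7   18. ]
rack [ 606.1 -120.5   18. ]
rack [638.4 165.7  18. ]
tray [ 580.1 -293.3   10. ]
tray [ 551.7 -421.3   10. ]
tray [ 425.2 -378.8   10. ]
tray [ 455.1 -257.5   10. ]
dim [557.6 398.8  14. ]
dim [548.2 229.   14. ]
dim [509.8 229.1  14. ]
dim [518.8 397.4  14. ]
```

View pics/crop1.png

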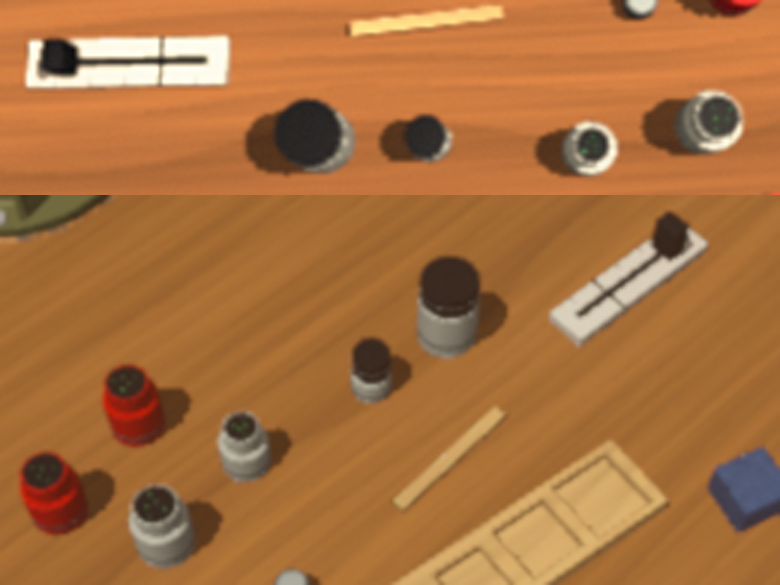

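The crop confirms it: pot0 (254,240) and pot3 (292,241) have caps, and pot1 (387,235) and pot2 (347,244) are open with necks showing. The dimmer line is at about (204,215), and the grip sits at the low, +y end. Next I'll fit silhouettes from both cameras.

```bash
cat >> h.py <<'E'
from scipy.optimize import minimize
def circ(x,y,z,r): t=np.linspace(0,2*np.pi,40);return np.c_[x+r*np.cos(t),y+r*np.sin(t),0*t+z]
S=4
def potpts(i,cap,z0=0):
    D,H=(54,56),(48,46),(42,36),(36,26)
    (d,h)=(D,H,(42,36),(36,26))[i] if 0 else ((54,56),(48,46),(42,36),(36,26))[i]
    def f(p):
        x,y=p[:2];L=[circ(x,y,z0,d/2),circ(x,y,z0+h,d/2)]
        L.append(circ(x,y,z0+h+26,d/2-1) if cap else circ(x,y,z0+h+20,d/2-5))
        return np.vstack(L)
    return f
def boxpts(a,b,h):
    def f(p):
        x,y,w=p;c,s=np.cos(w),np.sin(w)
        return np.array([[x+c*u*a/2-s*v*b/2,y+s*u*a/2+c*v*b/2,z] for u in(-1,1) for v in(-1,1) for z in(0,h)])
    return f
def chroma(im): return im.max(2).astype(int)-im.min(2)
def mask(d,u,v,R,fn):
    im=cv2.resize(d['pixels'],None,fx=S,fy=S,interpolation=cv2.INTER_CUBIC)
    m=fn(im).astype(np.uint8); w=np.zeros_like(m)
    x0,y0=int(max(u-R,0)*S),int(max(v-R,0)*S); w[y0:int((v+R)*S),x0:int((u+R)*S)]=1; m&=w
    m=cv2.morphologyEx(m,cv2.MORPH_OPEN,np.ones((3,3),np.uint8))
    n,l,st,_=cv2.connectedComponentsWithStats(m); k=1+np.argmax(st[1:,4])
    c=cv2.convexHull(np.argwhere(l==k)[:,::-1].astype(np.int32))
    o=np.zeros_like(m);cv2.fillConvexPoly(o,c,1);return o
def fit(views,pts,p0,R=None,fn=lambda im:chroma(im)<45):
    # views: list of image dicts; window around predicted hull
    M=[]
    for d in views:
        q=proj(d,pts(p0));c=(q.min(0)+q.max(0))/2;r=(R or 8)+np.max(q.max(0)-q.min(0))/2
        M.append(mask(d,c[0],c[1],r,fn))
    def cost(p):
        e=0
        for d,m in zip(views,M):
            o=np.zeros_like(m);h=cv2.convexHull(((proj(d,pts(p))+.5)*S-.5).astype(np.float32))
            cv2.fillConvexPoly(o,(h*16).round().astype(np.int32),1,shift=4)
            e+=1-(o&m).sum()/max(1,(o|m).sum())
        return e/len(views)
    p0=np.array(p0,float);st=np.array([8,8,.1])[:len(p0)]
    sx=np.vstack([p0]+[p0+st*np.eye(len(p0))[i] for i in range(len(p0))])
    r=minimize(cost,p0,method='Nelder-Mead',options=dict(initial_simplex=sx,xatol=.01,fatol=1e-5))
    return r.x,r.fun
E
cat > meas.py <<'E'
from h import *
def run():
    V=[img('top'),img('scene')]
    P={'pot0':(potpts(0,1),(455,148)),'pot3':(potpts(3,1),(452,63)),'pot2':(potpts(2,0),(437,-66)),'pot1':(potpts(1,0),(451,-160))}
    lw=lambda im:(im[:,:,2]>105)&(im[:,:,0]>150)
    for n,(f,p) in P.items():
        print(n,*[(a.round(1),round(b,3)) for a,b in [fit(V,f,p),fit(V[:1],f,p),fit(V[1:],f,p)]])
    B={'rack':(boxpts(72,290,18),(658,20,-.12),lw),'tray':(boxpts(132,132,10),(503,-338,-.2),lambda im:chroma(im)<45),'dim':(boxpts(40,170,14),(534,314,0),lambda im:(im[:,:,2]>140))}
    for n,(f,p,g) in B.items():
        print(n,*[(a.round(3),round(b,3)) for a,b in [fit(V,f,p,fn=g),fit(V[:1],f,p,fn=g),fit(V[1:],f,p,fn=g)]])
if __name__=='__main__': run()
E
python3 meas.py
```

```text
Traceback (most recent call last):
  File "meas.py", line 11, in <module>
    if __name__=='__main__': run()
                             ~~~^^
  File "meas.py", line 4, in run
    P={'pot0':(potpts(0,1),(455,148)),'pot3':(potpts(3,1),(452,63)),'pot2':(potpts(2,0),(437,-66)),'pot1':(potpts(1,0),(451,-160))}
               ~~~~~~^^^^^
  File "h.py", line 21, in potpts
    D,H=(54,56),(48,46),(42,36),(36,26)
    ^^^
ValueError: too many values to unpack (expected 2)
```

```bash
sed -i '/^    D,H=/d; s/(d,h)=(D,H,.*if 0 else /d,h=/' h.py; python3 meas.py
```

```text
pot0 (array([460.1, 155.6]), np.float64(0.092)) (array([459.1, 154.1]), np.float64(0.083)) (array([461.9, 154.3]), np.float64(0.096))
pot3 (array([455.8,  66.2]), np.float64(0.128)) (array([454.6,  66.1]), np.float64(0.11)) (array([457.4,  65.6]), np.float64(0.136))
pot2 (array([440.3, -64.8]), np.float64(0.1)) (array([439.7, -64.8]), np.float64(0.091)) (array([441.4, -64.7]), np.float64(0.099))
pot1 (array([ 454.9, -163.1]), np.float64(0.092)) (array([ 454.3, -163.3]), np.float64(0.09)) (array([ 457.2, -163.8]), np.float64(0.088))
rack (array([ 6.65233e+02,  1.99820e+01, -1.09000e-01]), np.float64(0.422)) (array([ 6.6561e+02,  2.0043e+01, -1.1500e-01]), np.float64(0.064)) (array([ 6.58627e+02,  3.10320e+01, -1.24000e-01]), np.float64(0.777))
tray (array([ 5.04261e+02, -3.37526e+02, -2.95000e-01]), np.float64(0.019)) (array([ 5.04055e+02, -3.37700e+02, -2.97000e-01]), np.float64(0.015)) (array([ 5.04316e+02, -3.37450e+02, -2.96000e-01]), np.float64(0.021))
dim (array([ 5.35813e+02,  3.17590e+02, -3.40000e-02]), np.float64(0.362)) (array([ 5.35783e+02,  3.17570e+02, -3.60000e-02]), np.float64(0.017)) (array([5.24688e+02, 3.17637e+02, 1.10000e-01]), np.float64(0.696))
```

```bash
python3 - <<'E'
import re
s=open('h.py').read()
s=s.replace("    m=fn(im).astype(np.uint8); w=np.zeros_like(m)\n    x0","    g=np.clip(fn(im),0,255).astype(np.uint8); w=np.zeros_like(g)\n    x0")
s=s.replace("x0:int((u+R)*S)]=1; m&=w","x0:int((u+R)*S)]=1\n    t,_=cv2.threshold(g[w>0],0,255,cv2.THRESH_OTSU); m=((g>t)&(w>0)).astype(np.uint8)")
s=s.replace("fn=lambda im:chroma(im)<45","fn=lambda im:255-chroma(im)")
open('h.py','w').write(s)
s=open('meas.py').read()
s=s.replace("lw=lambda im:(im[:,:,2]>105)&(im[:,:,0]>150)","lw=lambda im:im[:,:,2]").replace("lambda im:chroma(im)<45","lambda im:255-chroma(im)").replace("lambda im:(im[:,:,2]>140)","lw")
s=s.replace("    for n,(f,p) in P","    O=[cv2.resize(d['pixels'][:,:,::-1],None,fx=3,fy=3) for d in V]\n    def dr(f,p):\n        for d,o in zip(V,O): cv2.polylines(o,[((cv2.convexHull(proj(d,f(p)).astype(np.float32))+.5)*3-.5).round().astype(np.int32)],True,(0,255,0))\n    for n,(f,p) in P")
s=s.replace("    B=","    [dr(f,fit(V,f,p)[0]) for f,p in P.values()]\n    B=")
s=s.replace("if __name__","    [dr(f,fit(V,f,p,fn=g)[0]) for f,p,g in B.values()]\n    a=O[0][400:780,450:1250];b=O[1][330:790,500:1290];np.save('o.npy',0);cv2.imwrite('pics/ov.png',a);cv2.imwrite('pics/ov2.png',b)\nif __name__")
open('meas.py','w').write(s)
E
python3 meas.py
```

```text
pot0 (array([460.1, 154.8]), np.float64(0.219)) (array([459., 155.]), np.float64(0.24)) (array([461.7, 154.1]), np.float64(0.186))
pot3 (array([455.9,  66.6]), np.float64(0.285)) (array([455.3,  67. ]), np.float64(0.348)) (array([457.7,  65.8]), np.float64(0.191))
pot2 (array([439.9, -64.6]), np.float64(0.257)) (array([439.4, -65.8]), np.float64(0.317)) (array([440.4, -64.7]), np.float64(0.191))
pot1 (array([ 455.3, -163.6]), np.float64(0.273)) (array([ 455. , -163.6]), np.float64(0.322)) (array([ 456.4, -163.7]), np.float64(0.221))
rack (array([ 6.64389e+02,  2.00110e+01, -1.07000e-01]), np.float64(0.167)) (array([ 6.66816e+02,  1.98110e+01, -1.21000e-01]), np.float64(0.053)) (array([ 6.707e+02, -5.320e-01, -2.600e-02]), np.float64(0.256))
tray (array([ 5.04890e+02, -3.36698e+02, -2.92000e-01]), np.float64(0.034)) (array([ 5.03258e+02, -3.38360e+02, -2.90000e-01]), np.float64(0.04)) (array([ 5.04979e+02, -3.36227e+02, -2.93000e-01]), np.float64(0.025))
dim (array([ 5.35566e+02,  3.17723e+02, -4.00000e-02]), np.float64(0.072)) (array([ 5.35799e+02,  3.17454e+02, -3.50000e-02]), np.float64(0.017)) (array([ 5.33730e+02,  3.18509e+02, -2.00000e-02]), np.float64(0.099))
```

View pics/ov.png

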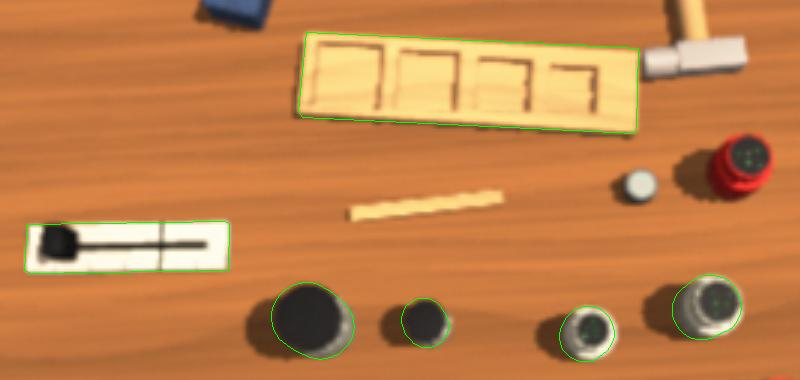

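View pics/ov2.png

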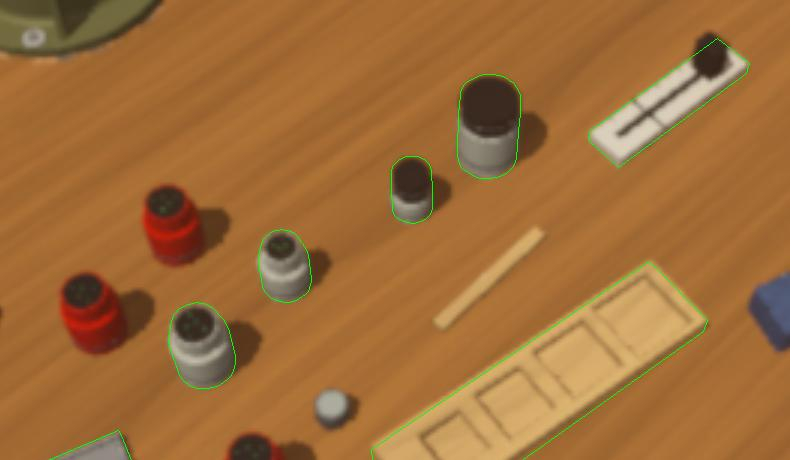

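The overlays fit well. The rack pockets don't look evenly spaced, so I'll rectify the rack's top plane (z=18) from both cameras.

```bash
python3 - <<'E'
from h import *
# columns: y from 180 to -130 ; rows: x from 715 to 615 , 2.5px/mm
o=[]
for n in('top','scene'):
    d=img(n);k=2.5
    ys=180-np.arange(775)/k; xs=715-np.arange(275)/k
    P=np.array([[x,y,18] for x in xs for y in ys]);q=proj(d,P).astype(np.float32).reshape(275,775,2)
    w=cv2.remap(d['pixels'],q[:,:,0],q[:,:,1],cv2.INTER_CUBIC)[:,:,::-1].copy()
    for y in range(-120,181,20): cv2.line(w,(int((180-y)*k),0),(int((180-y)*k),8),(0,0,0),1)
    for x in range(620,716,10): cv2.line(w,(0,int((715-x)*k)),(8,int((715-x)*k)),(0,0,0),1)
    o.append(w)
cv2.imwrite('pics/rect.png',np.vstack(o))
E
```

```text
(no output)
```

View pics/rect.png

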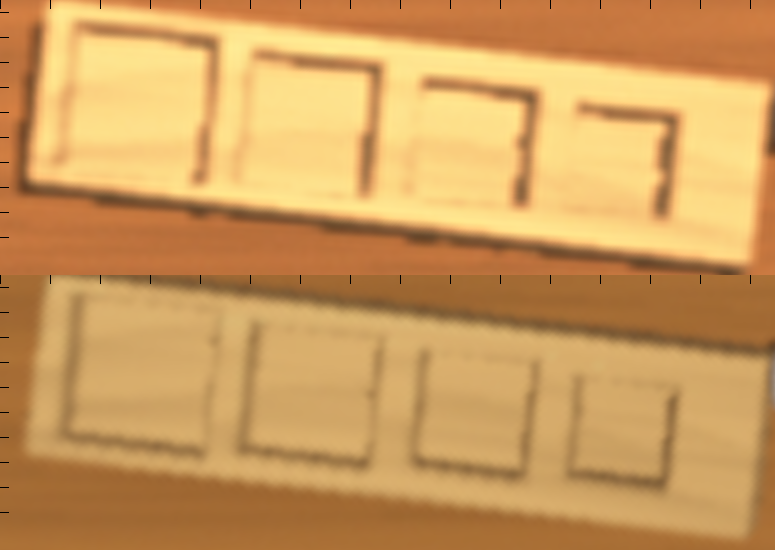

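The rack is at about (662.5, 20.6) with yaw -0.111. Pocket centres are h0 (674.5, 124), h1 (666.6, 55), h2 (659.5, -10) and h3 (652.5, -68), and their sizes and the roughly 14 mm gaps agree with the given dimensions. The choice of pots is confirmed. First I turn the tool so it closes along world x (tool x = world y, tool y = world x), then move above pot0.

```bash
cat > go.py <<'E'
import sys; from h import *
s=status.sense();p=s['position'];t=np.array(eval(sys.argv[1]),float)
from scipy.spatial.transform import Rotation as Ro
R=Ro.from_quat(s['tcp_rot']).as_matrix()
d=R.T@(t-p);n=int(np.ceil(np.linalg.norm(d)/42))
print('t',round(s['time'],1),'p',p.round(1),'F',s['force'].round(1),'open',round(s['opening'],1),'ff',round(s['finger_force'],1),'total/600',(d/600).round(4),'n',n,'row',(d/600/n).round(4), 'yaw',Ro.from_matrix(R).as_rotvec().round(3))
E
python3 -m pendant '[[[0,0,0],[0,0,1]],[[0,0,0],[0,0,1]],[[0,0,0],[0,0,1]],[[0,0,0],[0,0,1]],[[0,0,0],[0,0,1]],[[0,0,0],[0,0,1]],[[0,0,0],[0,0,1]],[[0,0,0],[0,0,1]],[[0,0,0],[0,0,1]],[[0,0,0],[0,0,1]],[[0,0,0],[0,0,0.974]],[[0,0,0],[0,0,0]]]' -1 40
python3 go.py '[460.2,154.7,200]'
```

```text
time: 1.75
position: [150.7, 580.8, 231.4]
tcp_rot: [0.707, 0.707, 0.0, -0.0]
force: [-0.2, -0.6, -0.7]
opening: 85.0
finger_force: 0.0
t 1.8 p [150.7 580.8 231.4] F [-0.2 -0.6 -0.7] open 85.0 ff 0.0 total/600 [-0.7101  0.516   0.0522] n 13 row [-0.0546  0.0397  0.004 ] yaw [-2.222 -2.221 -0.   ]
```

```bash
python3 -m pendant '[[[-0.0546,0.0397,0.004],[0,0,0]],[[-0.0546,0.0397,0.004],[0,0,0]],[[-0.0546,0.0397,0.004],[0,0,0]],[[-0.0546,0.0397,0.004],[0,0,0]],[[-0.0546,0.0397,0.004],[0,0,0]],[[-0.0546,0.0397,0.004],[0,0,0]],[[-0.0546,0.0397,0.004],[0,0,0]],[[-0.0546,0.0397,0.004],[0,0,0]],[[-0.0546,0.0397,0.004],[0,0,0]],[[-0.0546,0.0397,0.004],[0,0,0]],[[-0.0546,0.0397,0.004],[0,0,0]],[[-0.0546,0.0397,0.004],[0,0,0]],[[-0.0546,0.0397,0.004],[0,0,0]],[[0,0,0],[0,0,0]],[[0,0,0],[0,0,0]]]'
python3 go.py '[460.2,154.7,62]'
```

```text
time: 3.25
position: [460.6, 154.3, 200.0]
tcp_rot: [0.707, 0.707, -0.0, -0.0]
force: [-0.7, 0.1, 0.3]
opening: 85.5
finger_force: 0.0
t 3.2 p [460.6 154.3 200. ] F [-0.7  0.1  0.3] open 85.5 ff 0.0 total/600 [ 0.0006 -0.0006  0.2301] n 4 row [ 0.0001 -0.0001  0.0575] yaw [-2.221 -2.221  0.   ]
```

```bash
python3 -m pendant '[[[0,0,0.05],[0,0,0]],[[0,0,0.05],[0,0,0]],[[0,0,0.05],[0,0,0]],[[0,0,0.04],[0,0,0]],[[0,0,0.03],[0,0,0]],[[0,0,0.01],[0,0,0]],[[0,0,0],[0,0,0]],[[0,0,0],[0,0,0]]]'
python3 -m pendant '[[[0,0,0],[0,0,0]],[[0,0,0],[0,0,0]],[[0,0,0],[0,0,0]],[[0,0,0],[0,0,0]],[[0,0,0],[0,0,0]],[[0,0,0],[0,0,0]],[[0,0,0],[0,0,0]],[[0,0,0],[0,0,0]],[[0,0,0],[0,0,0]],[[0,0,0],[0,0,0]],[[0,0,0],[0,0,0]],[[0,0,0],[0,0,0]]]' 1 25
python3 go.py '[460.2,154.7,62]'
```

```text
time: 4.05
position: [460.8, 155.7, 63.0]
tcp_rot: [0.707, 0.708, 0.001, 0.0]
force: [0.5, -0.9, 0.6]
opening: 85.4
finger_force: 0.0
time: 5.25
position: [460.9, 155.2, 63.1]
tcp_rot: [0.707, 0.707, 0.001, 0.0]
force: [-1.3, 0.2, 6.1]
opening: 51.3
finger_force: 25.2
t 5.2 p [460.9 155.2  63.1] F [-1.3  0.2  6.1] open 51.3 ff 25.2 total/600 [-0.0008 -0.0012  0.0019] n 1 row [-0.0008 -0.0012  0.0019] yaw [2.221e+00 2.221e+00 2.000e-03]
```

```bash
python3 -m pendant '[[[0,0,-0.01],[0,0,0]],[[0,0,-0.02],[0,0,0]],[[0,0,-0.03],[0,0,0]],[[0,0,-0.05],[0,0,0]],[[0,0,-0.05],[0,0,0]],[[0,0,-0.04],[0,0,0]],[[0,0,0],[0,0,0]]]'
python3 - <<'E'
from h import *
V=[img('top'),img('scene')];o=[]
d=V[1];q=proj(d,[460,155,100])[0].astype(int);o.append(cv2.resize(d['pixels'][q[1]-70:q[1]+70,q[0]-100:q[0]+100,::-1],None,fx=3,fy=3))
cv2.imwrite('pics/c0.png',o[0])
print([fit([v],potpts(0,0),(460,155))[0].round(1) for v in V[1:]])
E
python3 go.py '[483,-297.6,165]'
```

```text
time: 5.95
position: [462.9, 155.7, 186.6]
tcp_rot: [0.707, 0.707, 0.003, 0.002]
force: [-0.1, 0.1, -0.4]
opening: 51.0
finger_force: 26.2
[array([460.4, 154.7])]
t 6.0 p [460.9 155.  183. ] F [0.2 0.4 0.3] open 51.3 ff 26.2 total/600 [-0.7544  0.0368  0.0296] n 11 row [-0.0686  0.0033  0.0027] yaw [2.221 2.221 0.003]
```

View pics/c0.png

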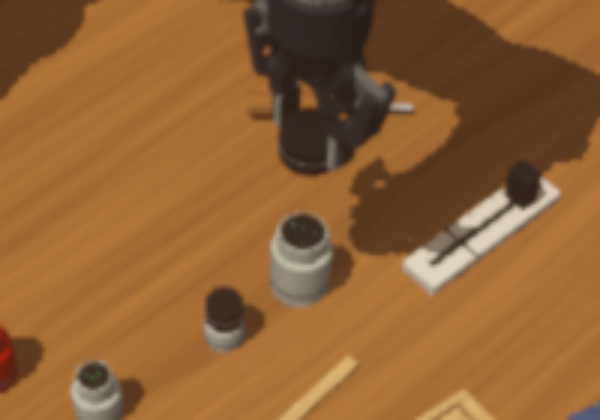

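The cap is held at crop pixel (315,140) and pot0 stands open below it at (302,258). On to the tray.

```bash
python3 -m pendant '[[[-0.035,0.002,0.002],[0,0,0]],[[-0.07,0.0033,0.0025],[0,0,0]],[[-0.07,0.0033,0.0025],[0,0,0]],[[-0.07,0.0033,0.0025],[0,0,0]],[[-0.07,0.0033,0.0025],[0,0,0]],[[-0.07,0.0033,0.0025],[0,0,0]],[[-0.07,0.0033,0.0025],[0,0,0]],[[-0.07,0.0033,0.0025],[0,0,0]],[[-0.07,0.0033,0.0025],[0,0,0]],[[-0.07,0.0033,0.0025],[0,0,0]],[[-0.07,0.0033,0.0025],[0,0,0]],[[-0.0194,0.0018,0.0026],[0,0,0]],[[0,0,0],[0,0,0]],[[0,0,0],[0,0,0]]]'
python3 go.py '[483,-297.6,10]'
```

```text
time: 7.45
position: [481.7, -296.5, 163.3]
tcp_rot: [0.707, 0.707, 0.0, -0.001]
force: [-0.1, 0.3, -0.5]
opening: 51.4
finger_force: 26.2
t 7.5 p [ 481.7 -296.5  163.3] F [-0.1  0.3 -0.5] open 51.4 ff 26.2 total/600 [-0.0024  0.0027  0.2554] n 4 row [-0.0006  0.0007  0.0639] yaw [-2.219 -2.22  -0.   ]
```

```bash
python3 -m pendant '[[[-0.001,0.002,0.05],[0,0,0]],[[0,0,0.07],[0,0,0]],[[0,0,0.06],[0,0,0]],[[0,0,0.04],[0,0,0]],[[0,0,0.02],[0,0,0]],[[0,0,0.008],[0,0,0]],[[0,0,0.004],[0,0,0]],[[0,0,0],[0,0,0]],[[0,0,0],[0,0,0]]]'
python3 go.py '[483,-297.6,10]'
```

```text
time: 8.35
position: [484.7, -298.8, 14.4]
tcp_rot: [0.707, 0.707, 0.0, 0.001]
force: [-0.7, 0.4, -0.4]
opening: 51.3
finger_force: 26.2
t 8.3 p [ 484.7 -298.8   14.4] F [-0.7  0.4 -0.4] open 51.3 ff 26.2 total/600 [ 0.002  -0.0028  0.0074] n 1 row [ 0.002  -0.0028  0.0074] yaw [2.22e+00 2.22e+00 1.00e-03]
```

```bash
python3 -m pendant '[[[0,-0.001,0.003],[0,0,0]],[[0,0,0.003],[0,0,0]],[[0,0,0.002],[0,0,0]],[[0,0,0],[0,0,0]],[[0,0,0],[0,0,0]]]'
python3 go.py '[483,-297.6,9]'
python3 -m pendant '[[[0,0,0],[0,0,0]],[[0,0,0],[0,0,0]],[[0,0,0],[0,0,0]],[[0,0,0],[0,0,0]],[[0,0,0],[0,0,0]],[[0,0,0],[0,0,0]],[[0,0,0],[0,0,0]]]' -1
python3 -m pendant '[[[0,0,-0.02],[0,0,0]],[[0,0,-0.05],[0,0,0]],[[0,0,-0.08],[0,0,0]],[[0,0,-0.08],[0,0,0]],[[0,0,-0.05],[0,0,0]],[[0,0,0],[0,0,0]]]'
python3 meas.py | head -4;
python3 go.py '[456.5,66.2,170]'
```

```text
time: 8.85
position: [483.3, -298.6, 9.2]
tcp_rot: [0.707, 0.707, 0.0, 0.0]
force: [-1.9, 1.2, 6.2]
opening: 50.9
finger_force: 26.8
t 8.8 p [ 483.3 -298.6    9.2] F [-1.9  1.2  6.2] open 50.9 ff 26.8 total/600 [ 0.0016 -0.0004  0.0002] n 1 row [ 0.0016 -0.0004  0.0002] yaw [2.221 2.221 0.   ]
time: 9.55
position: [483.1, -298.3, 8.3]
tcp_rot: [0.707, 0.707, -0.0, -0.0]
force: [-0.9, -0.4, 0.5]
opening: 85.3
finger_force: 0.0
time: 10.15
position: [486.1, -300.2, 182.8]
tcp_rot: [0.707, 0.707, 0.001, 0.005]
force: [0.5, -0.0, 0.5]
opening: 85.5
finger_force: 0.0
pot0 (array([452.9, 148. ]), np.float64(0.645)) (array([448.8, 164.5]), np.float64(0.621)) (array([465.6, 125.5]), np.float64(0.657))
pot3 (array([456. ,  64.6]), np.float64(0.067)) (array([454.9,  64.4]), np.float64(0.059)) (array([456.7,  65.4]), np.float64(0.04))
pot2 (array([456.3, -74.2]), np.float64(0.588)) (array([451.9, -75.8]), np.float64(0.648)) (array([455.6, -73.7]), np.float64(0.527))
pot1 (array([ 457.3, -163.5]), np.float64(0.562)) (array([ 445.8, -166.5]), np.float64(0.611)) (array([ 460.3, -168.2]), np.float64(0.509))
t 10.2 p [ 483.6 -298.6  177.7] F [-1.2  0.5 -1.4] open 85.3 ff 0.0 total/600 [ 0.6081 -0.0451  0.012 ] n 9 row [ 0.0676 -0.005   0.0013] yaw [2.22e+00 2.22e+00 1.00e-03]
```

```bash
cat > pots.py <<'E'
import sys; from h import *
# usage: pots.py "{i:(cap,x,y)}"
V=[img('top'),img('scene')]
g=lambda im:255*(chroma(im)<45)
for i,(c,x,y) in eval(sys.argv[1]).items():
    f=potpts(i,c);print(i,*[(a.round(1),round(b,3)) for a,b in [fit(V,f,(x,y),fn=g),fit(V[:1],f,(x,y),fn=g),fit(V[1:],f,(x,y),fn=g)]])
E
python3 pots.py "{0:(0,460,155),1:(0,456,-163),2:(0,440,-65),3:(1,456,65)}"
python3 -m pendant '[[[0.034,-0.0025,0],[0,0,0]],[[0.07,-0.005,0.0013],[0,0,0]],[[0.07,-0.005,0.0013],[0,0,0]],[[0.07,-0.005,0.0013],[0,0,0]],[[0.07,-0.005,0.0013],[0,0,0]],[[0.07,-0.005,0.0013],[0,0,0]],[[0.07,-0.005,0.0013],[0,0,0]],[[0.07,-0.005,0.0013],[0,0,0]],[[0.07,-0.005,0.0013],[0,0,0]],[[0.014,-0.002,0.001],[0,0,0]],[[0,0,0],[0,0,0]],[[0,0,0],[0,0,0]]]'
python3 go.py '[456.8,65.5,37]'
```

```text
0 (array([459.1, 154.1]), np.float64(0.062)) (array([458.8, 153.9]), np.float64(0.049)) (array([459.3, 154.3]), np.float64(0.068))
1 (array([ 455. , -164.4]), np.float64(0.085)) (array([ 454.3, -163.8]), np.float64(0.065)) (array([ 457. , -165.2]), np.float64(0.091))
2 (array([440.6, -65.6]), np.float64(0.075)) (array([440.4, -65.6]), np.float64(0.037)) (array([441.2, -64.6]), np.float64(0.097))
3 (array([455.5,  64.8]), np.float64(0.066)) (array([455. ,  64.3]), np.float64(0.044)) (array([456.8,  65.1]), np.float64(0.042))
time: 11.55
position: [455.5, 66.1, 168.8]
tcp_rot: [0.707, 0.707, -0.001, -0.0]
force: [0.3, 0.0, -0.2]
opening: 85.2
finger_force: 0.0
t 11.6 p [455.5  66.1 168.8] F [ 0.3  0.  -0.2] open 85.2 ff 0.0 total/600 [-0.0009  0.0024  0.2197] n 4 row [-0.0002  0.0006  0.0549] yaw [-2.221e+00 -2.222e+00  2.000e-03]
```

```bash
python3 -m pendant '[[[-0.001,0.001,0.05],[0,0,0]],[[0,0,0.06],[0,0,0]],[[0,0,0.05],[0,0,0]],[[0,0,0.035],[0,0,0]],[[0,0,0.02],[0,0,0]],[[0,0,0.005],[0,0,0]],[[0,0,0],[0,0,0]],[[0,0,0],[0,0,0]]]'
python3 -m pendant '[[[0,0,0],[0,0,0]],[[0,0,0],[0,0,0]],[[0,0,0],[0,0,0]],[[0,0,0],[0,0,0]],[[0,0,0],[0,0,0]],[[0,0,0],[0,0,0]],[[0,0,0],[0,0,0]],[[0,0,0],[0,0,0]],[[0,0,0],[0,0,0]],[[0,0,0],[0,0,0]],[[0,0,0],[0,0,0]],[[0,0,0],[0,0,0]],[[0,0,0],[0,0,0]]]' 1 25
python3 go.py '[456.2,65.5,36]'
python3 -m pendant '[[[0,0,-0.01],[0,0,0]],[[0,0,-0.02],[0,0,0]],[[0,0,-0.03],[0,0,0]],[[0,0,-0.05],[0,0,0]],[[0,0,-0.05],[0,0,0]],[[0,0,-0.06],[0,0,0]],[[0,0,0],[0,0,0]],[[0,0,0],[0,0,0]]]'
python3 pots.py "{3:(0,456,65)}"
python3 go.py '[544,-316,165]'
```

```text
time: 12.35
position: [458.0, 65.7, 38.5]
tcp_rot: [0.707, 0.707, 0.001, 0.001]
force: [-0.8, -0.1, 1.0]
opening: 85.3
finger_force: 0.0
time: 13.65
position: [457.1, 66.0, 37.9]
tcp_rot: [0.707, 0.707, 0.0, 0.0]
force: [-1.0, -0.7, 6.1]
opening: 33.0
finger_force: 24.5
t 13.7 p [457.1  66.   37.9] F [-1.  -0.7  6.1] open 33.0 ff 24.5 total/600 [-0.0008 -0.0015  0.0032] n 1 row [-0.0008 -0.0015  0.0032] yaw [2.221e+00 2.222e+00 1.000e-03]
time: 14.45
position: [457.9, 66.0, 170.9]
tcp_rot: [0.707, 0.707, 0.001, 0.001]
force: [-1.2, 0.6, -1.1]
opening: 32.8
finger_force: 25.0
t 14.6 p [456.3  65.8 169. ] F [ 0.1 -0.4 -1.4] open 33.0 ff 25.0 total/600 [-0.6364  0.1461  0.0066] n 10 row [-0.0636  0.0146  0.0007] yaw [-2.221e+00 -2.221e+00  1.000e-03]Traceback (most recent call last):
  File "pots.py", line 6, in <module>
    f=potpts(i,c);print(i,*[(a.round(1),round(b,3)) for a,b in [fit(V,f,(x,y),fn=g),fit(V[:1],f,(x,y),fn=g),fit(V[1:],f,(x,y),fn=g)]])
                                                                ~~~^^^^^^^^^^^^^^^^
  File "h.py", line 47, in fit
    M.append(mask(d,c[0],c[1],r,fn))
             ~~~~^^^^^^^^^^^^^^^^^^
  File "h.py", line 39, in mask
    n,l,st,_=cv2.connectedComponentsWithStats(m); k=1+np.argmax(st[1:,4])
                                                      ~~~~~~~~~^^^^^^^^^^
    return _wrapfunc(a, 'argmax', axis=axis, out=out, **kwds)
    return bound(*args, **kwds)
ValueError: attempt to get argmax of an empty sequence
```

```bash
python3 -m pendant '[[[-0.034,0.0076,0],[0,0,0]],[[-0.066,0.015,0.0007],[0,0,0]],[[-0.066,0.015,0.0007],[0,0,0]],[[-0.066,0.015,0.0007],[0,0,0]],[[-0.066,0.015,0.0007],[0,0,0]],[[-0.066,0.015,0.0007],[0,0,0]],[[-0.066,0.015,0.0007],[0,0,0]],[[-0.066,0.015,0.0007],[0,0,0]],[[-0.066,0.015,0.0007],[0,0,0]],[[-0.066,0.015,0.0007],[0,0,0]],[[-0.0085,0.0035,0],[0,0,0]],[[0,0,0],[0,0,0]],[[0,0,0],[0,0,0]]]'
python3 go.py '[544,-316,20]'; python3 pots.py "{3:(0,456,65)}"
```

```text
time: 15.85
position: [543.7, -314.7, 164.5]
tcp_rot: [0.707, 0.707, -0.0, -0.001]
force: [0.6, -0.1, -0.7]
opening: 33.0
finger_force: 25.0
t 15.8 p [ 543.7 -314.7  164.5] F [ 0.6 -0.1 -0.7] open 33.0 ff 25.0 total/600 [-0.0026  0.001   0.2409] n 4 row [-0.0006  0.0002  0.0602] yaw [-2.219 -2.22   0.   ]
3 (array([455.5,  64.9]), np.float64(0.054)) (array([455.2,  64.3]), np.float64(0.042)) (array([456.3,  65.4]), np.float64(0.034))
```

```bash
python3 -m pendant '[[[0,0,0.05],[0,0,0]],[[0,0,0.07],[0,0,0]],[[0,0,0.06],[0,0,0]],[[0,0,0.04],[0,0,0]],[[0,0,0.02],[0,0,0]],[[0,0,0.006],[0,0,0]],[[0,0,0.003],[0,0,0]],[[0,0,0.002],[0,0,0]],[[0,0,0],[0,0,0]]]'
python3 go.py '[544,-316,14]'
```

```text
time: 16.85
position: [545.5, -316.5, 16.4]
tcp_rot: [0.707, 0.707, 0.0, 0.001]
force: [0.7, -0.5, -1.3]
opening: 32.7
finger_force: 25.0
t 16.9 p [ 545.5 -316.5   16.4] F [ 0.7 -0.5 -1.3] open 32.7 ff 25.0 total/600 [ 0.0008 -0.0026  0.004 ] n 1 row [ 0.0008 -0.0026  0.004 ] yaw [2.22e+00 2.22e+00 1.00e-03]
```

Settle, release, rise, and check both caps in the tray.

```bash
python3 -m pendant '[[[0,0,0.002],[0,0,0]],[[0,0,0.0015],[0,0,0]],[[0,0,0.001],[0,0,0]],[[0,0,0],[0,0,0]]]'
python3 -m pendant '[[[0,0,0],[0,0,0]],[[0,0,0],[0,0,0]],[[0,0,0],[0,0,0]],[[0,0,0],[0,0,0]],[[0,0,0],[0,0,0]],[[0,0,0],[0,0,0]],[[0,0,0],[0,0,0]]]' -1
python3 -m pendant '[[[0,0,-0.02],[0,0,0]],[[0,0,-0.05],[0,0,0]],[[0,0,-0.08],[0,0,0]],[[0,0,-0.08],[0,0,0]],[[0,0,-0.05],[0,0,0]],[[0,0,0],[0,0,0]],[[0,0,0],[0,0,0]]]'
python3 go.py '[460.5,154.3,200]'
```

```text
time: 17.25
position: [545.2, -316.4, 13.9]
tcp_rot: [0.707, 0.707, 0.0, 0.001]
force: [-2.4, 1.7, 8.3]
opening: 33.0
finger_force: 25.6
time: 17.95
position: [549.5, -318.3, 14.9]
tcp_rot: [0.707, 0.707, 0.002, 0.004]
force: [8.5, -3.4, 3.9]
opening: 85.5
finger_force: 4.8
time: 18.65
position: [544.8, -316.1, 181.0]
tcp_rot: [0.707, 0.707, 0.0, 0.001]
force: [0.3, 0.5, -0.6]
opening: 85.7
finger_force: 0.0
t 18.6 p [ 544.8 -316.1  181. ] F [ 0.3  0.5 -0.6] open 85.7 ff 0.0 total/600 [ 0.784  -0.1404 -0.0322] n 12 row [ 0.0653 -0.0117 -0.0027] yaw [2.221 2.221 0.   ]
```

```bash
python3 -m pendant '[[[0.033,-0.006,-0.002],[0,0,0]],[[0.066,-0.012,-0.0027],[0,0,0]],[[0.066,-0.012,-0.0027],[0,0,0]],[[0.066,-0.012,-0.0027],[0,0,0]],[[0.066,-0.012,-0.0027],[0,0,0]],[[0.066,-0.012,-0.0027],[0,0,0]],[[0.066,-0.012,-0.0027],[0,0,0]],[[0.066,-0.012,-0.0027],[0,0,0]],[[0.066,-0.012,-0.0027],[0,0,0]],[[0.066,-0.012,-0.0027],[0,0,0]],[[0.066,-0.012,-0.0027],[0,0,0]],[[0.066,-0.012,-0.0027],[0,0,0]],[[0.025,-0.002,0],[0,0,0]],[[0,0,0],[0,0,0]],[[0,0,0],[0,0,0]]]'
python3 pots.py "{1:(0,456,-163),2:(0,440,-65),3:(0,456,65)}"
python3 - <<'E'
from h import *
a=[cv2.resize(c,(760,290),interpolation=cv2.INTER_CUBIC) for c in (img('top')['pixels'][175:255,345:485,::-1],img('scene')['pixels'][240:330,135:250,::-1])]
cv2.imwrite('pics/tray.png',np.vstack(a))
E
python3 go.py '[460.5,154.3,40]'
```

```text
time: 20.15
position: [459.5, 153.9, 198.0]
tcp_rot: [0.707, 0.707, -0.001, -0.0]
force: [-0.2, 0.7, 0.6]
opening: 85.7
finger_force: 0.0
1 (array([ 454.5, -163. ]), np.float64(0.098)) (array([ 454.7, -164. ]), np.float64(0.092)) (array([ 456.7, -163.5]), np.float64(0.093))
2 (array([440.3, -65.4]), np.float64(0.103)) (array([440.3, -65.4]), np.float64(0.081)) (array([441.3, -64.8]), np.float64(0.11))
3 (array([456.6,  66.1]), np.float64(0.122)) (array([455.4,  65.7]), np.float64(0.104)) (array([455.8,  67.2]), np.float64(0.131))
t 20.4 p [460.5 153.3 199. ] F [ 0.3 -0.3 -0.4] open 85.2 ff 0.0 total/600 [1.70e-03 2.00e-04 2.65e-01] n 4 row [0.0004 0.0001 0.0662] yaw [-2.223e+00 -2.220e+00  1.000e-03]
```

View pics/tray.png

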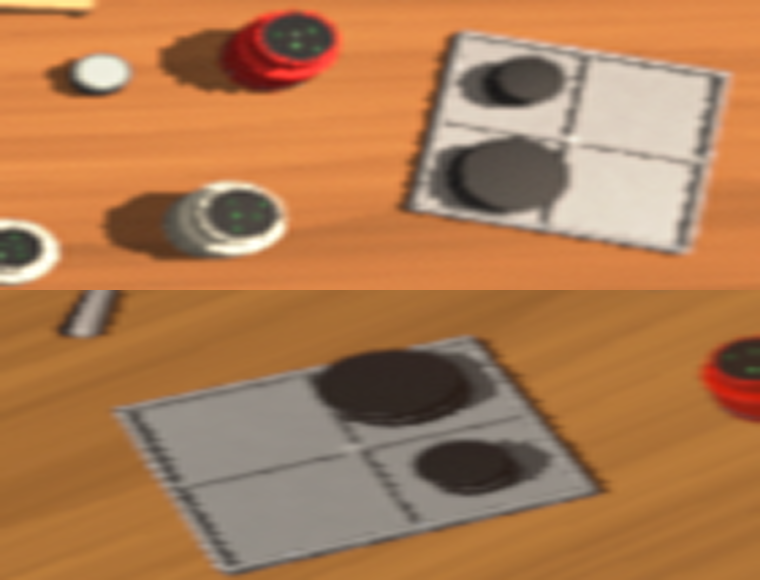

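Both caps lie in the tray's +y pockets, cap0 at inset (510,175) and cap3 at (525,82). I'll check numerically that they sit flat, while going down on pot0's body.

```bash
cat > capfit.py <<'E'
from h import *
V=[img('top'),img('scene')]
c,s=np.cos(-.295),np.sin(-.295)
for n,r,p in(('cap0',26,(482,-299,4)),('cap3',17,(544,-316,4))):
    f=lambda p:np.vstack([circ(p[0],p[1],p[2]*1,r),circ(p[0],p[1],p[2]+24,r)])
    k=lambda im:255*(im.max(2)<85)
    for v in (V,V[:1],V[1:]):
        g=lambda q:f([q[0],q[1],4+(q[2]*50 if len(q)>2 else 0)])
        a,e=fit(v,g,(p[0],p[1],0.) if len(v)>1 else p[:2],R=4,fn=k)
        dx,dy=a[0]-504.3,a[1]+337.5
        print(n,a[:2].round(1),'z',4+(a[2]*50 if len(a)>2 else 0),'tray',round(c*dx+s*dy,1),round(-s*dx+c*dy,1),round(e,3))
E
python3 capfit.py
python3 -m pendant '[[[0.001,0,0.05],[0,0,0]],[[0,0,0.07],[0,0,0]],[[0,0,0.06],[0,0,0]],[[0,0,0.05],[0,0,0]],[[0,0,0.03],[0,0,0]],[[0,0,0.015],[0,0,0]],[[0,0,0.006],[0,0,0]],[[0,0,0],[0,0,0]],[[0,0,0],[0,0,0]]]'
python3 go.py '[460.5,154.3,30]'
```

```text
cap0 [ 480.8 -298.9] z 2.5596668384962005 tray -33.8 30.1 0.263
cap0 [ 479.7 -293.1] z 4 tray -36.4 35.3 0.411
cap0 [ 480.9 -298.8] z 4 tray -33.7 30.2 0.113
cap3 [ 546.6 -314.3] z 3.2019745813510694 tray 33.7 34.5 0.2
cap3 [ 546.4 -313.4] z 4 tray 33.2 35.3 0.241
cap3 [ 547.6 -314.5] z 4 tray 34.7 34.5 0.159
time: 21.35
position: [461.6, 155.2, 31.9]
tcp_rot: [0.707, 0.707, 0.001, 0.0]
force: [-0.1, -0.4, 0.2]
opening: 85.6
finger_force: 0.0
t 21.4 p [461.6 155.2  31.9] F [-0.1 -0.4  0.2] open 85.6 ff 0.0 total/600 [-0.0015 -0.0018  0.0031] n 1 row [-0.0015 -0.0018  0.0031] yaw [2.221 2.221 0.003]
```

```bash
python3 -m pendant '[[[-0.001,0,0.006],[0,0,0]],[[0,0,0.006],[0,0,0]],[[0,0,0],[0,0,0]],[[0,0,0],[0,0,0]]]'
python3 -m pendant '[[[0,0,0],[0,0,0]],[[0,0,0],[0,0,0]],[[0,0,0],[0,0,0]],[[0,0,0],[0,0,0]],[[0,0,0],[0,0,0]],[[0,0,0],[0,0,0]],[[0,0,0],[0,0,0]],[[0,0,0],[0,0,0]],[[0,0,0],[0,0,0]],[[0,0,0],[0,0,0]],[[0,0,0],[0,0,0]],[[0,0,0],[0,0,0]]]' 1 45
python3 go.py '[460.5,154.3,25]'
python3 -m pendant '[[[0,0,-0.01],[0,0,0]],[[0,0,-0.02],[0,0,0]],[[0,0,-0.03],[0,0,0]],[[0,0,-0.03],[0,0,0]],[[0,0,-0.03],[0,0,0]],[[0,0,-0.02],[0,0,0]],[[0,0,-0.01],[0,0,0]],[[0,0,0],[0,0,0]]]'
python3 go.py '[674.5,124,115]'
```

```text
time: 21.75
position: [460.5, 154.4, 23.6]
tcp_rot: [0.707, 0.707, -0.0, -0.0]
force: [-0.7, 0.2, -0.3]
opening: 85.4
finger_force: 0.0
time: 22.95
position: [460.6, 154.5, 23.9]
tcp_rot: [0.707, 0.707, 0.0, -0.0]
force: [-1.9, -1.0, 5.1]
opening: 52.9
finger_force: 47.0
t 22.9 p [460.6 154.5  23.9] F [-1.9 -1.   5.1] open 52.9 ff 47.0 total/600 [-0.0003 -0.0002 -0.0018] n 1 row [-0.0003 -0.0002 -0.0018] yaw [-2.221 -2.222 -0.   ]
time: 23.75
position: [461.2, 154.6, 114.4]
tcp_rot: [0.707, 0.707, 0.001, 0.0]
force: [0.7, -0.2, -3.3]
opening: 52.6
finger_force: 47.7
t 23.8 p [461.2 154.6 114.4] F [ 0.7 -0.2 -3.3] open 52.6 ff 47.7 total/600 [-0.051   0.3556 -0.0004] n 6 row [-0.0085  0.0593 -0.0001] yaw [2.221e+00 2.221e+00 2.000e-03]
```

```bash
python3 -m pendant '[[[-0.005,0.03,0],[0,0,0]],[[-0.0085,0.06,0],[0,0,0]],[[-0.0085,0.06,0],[0,0,0]],[[-0.0085,0.06,0],[0,0,0]],[[-0.0085,0.06,0],[0,0,0]],[[-0.0085,0.06,0],[0,0,0]],[[-0.002,0.0256,0],[0,0,0]],[[0,0,0],[0,0,0]],[[0,0,0],[0,0,0]],[[0,0,0],[0,0,0]]]'
python3 go.py '[674.5,124,70]'
python3 - <<'E'
from h import *
s=status.sense();print(s['position'])
V=[img('top'),img('scene')];z=s['position'][2]-24
f=lambda p:potpts(0,0,z)(p)[:80]
for v in (V,V[:1],V[1:]): print(fit(v,potpts(0,0,z),(674,124),fn=lambda im:255*(chroma(im)<45)))
o=[]
for d in V:
    im=d['pixels'][:,:,::-1].copy();im=cv2.resize(im,None,fx=4,fy=4,interpolation=cv2.INTER_CUBIC);p=s['position']
    for pts in (circ(p[0],p[1],z,27),circ(p[0],p[1],z+56,27)):
        cv2.polylines(im,[((proj(d,pts)+.5)*4-.5).round().astype(np.int32)],True,(0,255,0))
    q=(proj(d,[p[0],p[1],z])[0]*4).astype(int);o.append(im[q[1]-220:q[1]+220,q[0]-190:q[0]+190])
cv2.imwrite('pics/held.png',np.hstack(o))
E
```

```text
time: 24.75
position: [672.3, 124.8, 112.8]
tcp_rot: [0.707, 0.707, -0.001, -0.001]
force: [0.2, 0.1, -2.4]
opening: 53.0
finger_force: 48.3
t 24.8 p [672.3 124.8 112.8] F [ 0.2  0.1 -2.4] open 53.0 ff 48.3 total/600 [-0.0013  0.0037  0.0713] n 2 row [-0.0007  0.0019  0.0357] yaw [-2.22  -2.221  0.003]
[672.34785272 124.79953679 112.79573209]Traceback (most recent call last):
  File "<stdin>", line 5, in <module>
  File "h.py", line 47, in fit
    M.append(mask(d,c[0],c[1],r,fn))
             ~~~~^^^^^^^^^^^^^^^^^^
  File "h.py", line 39, in mask
    n,l,st,_=cv2.connectedComponentsWithStats(m); k=1+np.argmax(st[1:,4])
                                                      ~~~~~~~~~^^^^^^^^^^
    return _wrapfunc(a, 'argmax', axis=axis, out=out, **kwds)
    return bound(*args, **kwds)
ValueError: attempt to get argmax of an empty sequence
```

```bash
python3 -m pendant '[[[-0.001,0.005,0.02],[0,0,0]],[[0,0,0.04],[0,0,0]],[[0,0,0.03],[0,0,0]],[[0,0,0.015],[0,0,0]],[[0,0,0],[0,0,0]],[[0,0,0],[0,0,0]],[[0,0,0],[0,0,0]]]'
python3 go.py '[675.3,124,30]';python3 go.py '[675.3,124,30]'
```

```text
time: 25.55
position: [677.9, 124.3, 51.8]
tcp_rot: [0.707, 0.707, 0.001, 0.001]
force: [0.2, 0.8, -2.3]
opening: 53.1
finger_force: 48.3
t 25.6 p [677.9 124.3  51.8] F [ 0.2  0.8 -2.3] open 53.1 ff 48.3 total/600 [-0.0006 -0.0044  0.0364] n 1 row [-0.0006 -0.0044  0.0364] yaw [2.22  2.221 0.003]
t 25.6 p [677.9 124.3  51.8] F [ 0.2  0.8 -2.3] open 53.1 ff 48.3 total/600 [-0.0006 -0.0044  0.0364] n 1 row [-0.0006 -0.0044  0.0364] yaw [2.22  2.221 0.003]
```

```bash
python3 -m pendant '[[[0,-0.004,0.005],[0,0,0]],[[0,0,0],[0,0,0]],[[0,0,0],[0,0,0]]]' | head -2
python3 -m pendant '[[[0,0,0.004],[0,0,0]],[[0,0,0.004],[0,0,0]],[[0,0,0.004],[0,0,0]],[[0,0,0],[0,0,0]],[[0,0,0],[0,0,0]]]'
python3 go.py '[675.3,124,30]'
```

```text
time: 25.85
position: [674.5, 124.1, 47.9]
time: 26.35
position: [674.4, 124.1, 40.2]
tcp_rot: [0.707, 0.707, -0.0, -0.0]
force: [-0.4, 0.3, -2.7]
opening: 53.0
finger_force: 48.3
t 26.4 p [674.4 124.1  40.2] F [-0.4  0.3 -2.7] open 53.0 ff 48.3 total/600 [-0.0001  0.0014  0.017 ] n 1 row [-0.0001  0.0014  0.017 ] yaw [-2.221 -2.221  0.   ]
```

```bash
python3 -m pendant '[[[0,0,0.005],[0,0,0]],[[0,0,0.005],[0,0,0]],[[0,0,0.004],[0,0,0]],[[0,0,0.002],[0,0,0]],[[0,0,0],[0,0,0]],[[0,0,0],[0,0,0]]]'
python3 go.py '[675.3,124,30]'
```

```text
time: 26.95
position: [674.6, 124.1, 30.9]
tcp_rot: [0.707, 0.707, -0.0, 0.0]
force: [0.5, 0.5, -3.0]
opening: 53.0
finger_force: 48.3
t 26.9 p [674.6 124.1  30.9] F [ 0.5  0.5 -3. ] open 53.0 ff 48.3 total/600 [-0.0002  0.0012  0.0014] n 1 row [-0.0002  0.0012  0.0014] yaw [ 2.221  2.222 -0.   ]
```

```bash
python3 -m pendant '[[[0,0,0.001],[0,0,0]],[[0,0,0],[0,0,0]],[[0,0,0],[0,0,0]],[[0,0,0],[0,0,0]],[[0,0,0],[0,0,0]],[[0,0,0],[0,0,0]],[[0,0,0],[0,0,0]]]' -1
python3 -m pendant '[[[0,0,-0.02],[0,0,0]],[[0,0,-0.05],[0,0,0]],[[0,0,-0.08],[0,0,0]],[[0,0,-0.06],[0,0,0]],[[0,0,0],[0,0,0]],[[0,0,0],[0,0,0]],[[0,0,0],[0,0,0]]]'
python3 pots.py "{1:(0,456,-163),2:(0,440,-65),3:(0,456,65)}"
python3 go.py '[456.3,-163.8,155]'
```

```text
time: 27.65
position: [674.6, 124.1, 30.2]
tcp_rot: [0.707, 0.707, -0.0, 0.0]
force: [0.5, -1.8, -0.2]
opening: 85.1
finger_force: 0.0
time: 28.35
position: [673.8, 124.0, 155.5]
tcp_rot: [0.707, 0.707, -0.001, -0.0]
force: [0.3, -0.6, -0.4]
opening: 85.0
finger_force: 0.0
1 (array([ 454.9, -163.4]), np.float64(0.101)) (array([ 455. , -164.4]), np.float64(0.096)) (array([ 457.2, -163.8]), np.float64(0.095))
2 (array([440.3, -65.4]), np.float64(0.104)) (array([440.3, -65.4]), np.float64(0.079)) (array([440.7, -64.5]), np.float64(0.116))
t 28.4 p [673.5 123.9 154.7] F [-0.  -0.5 -0.1] open 85.5 ff 0.0 total/600 [-0.4795 -0.362   0.0007] n 9 row [-0.0533 -0.0402  0.0001] yaw [-2.22  -2.22   0.004]Traceback (most recent call last):
  File "pots.py", line 6, in <module>
    f=potpts(i,c);print(i,*[(a.round(1),round(b,3)) for a,b in [fit(V,f,(x,y),fn=g),fit(V[:1],f,(x,y),fn=g),fit(V[1:],f,(x,y),fn=g)]])
                                                                ~~~^^^^^^^^^^^^^^^^
  File "h.py", line 47, in fit
    M.append(mask(d,c[0],c[1],r,fn))
             ~~~~^^^^^^^^^^^^^^^^^^
  File "h.py", line 39, in mask
    n,l,st,_=cv2.connectedComponentsWithStats(m); k=1+np.argmax(st[1:,4])
                                                      ~~~~~~~~~^^^^^^^^^^
    return _wrapfunc(a, 'argmax', axis=axis, out=out, **kwds)
    return bound(*args, **kwds)
ValueError: attempt to get argmax of an empty sequence
```

```bash
python3 -m pendant '[[[-0.027,-0.02,0],[0,0,0]],[[-0.0533,-0.0402,0],[0,0,0]],[[-0.0533,-0.0402,0],[0,0,0]],[[-0.0533,-0.0402,0],[0,0,0]],[[-0.0533,-0.0402,0],[0,0,0]],[[-0.0533,-0.0402,0],[0,0,0]],[[-0.0533,-0.0402,0],[0,0,0]],[[-0.0533,-0.0402,0],[0,0,0]],[[-0.0533,-0.0402,0],[0,0,0]],[[-0.0265,-0.0204,0],[0,0,0]],[[0,0,0],[0,0,0]],[[0,0,0],[0,0,0]],[[0,0,0],[0,0,0]]]'
python3 - <<'E'
from h import *
V=[img('top'),img('scene')];g=lambda im:255*(chroma(im)<45)
for v in (V,V[:1],V[1:]): print('pot0',fit(v,potpts(0,0,6),(674.6,124),fn=g))
cv2.imwrite('pics/s5.png',cv2.resize(V[0]['pixels'][130:290,200:440,::-1],(780,520),interpolation=cv2.INTER_CUBIC))
E
python3 go.py '[456.5,-163.8,20]'
```

```text
time: 29.75
position: [457.7, -163.2, 155.8]
tcp_rot: [0.707, 0.707, 0.0, -0.0]
force: [0.2, 0.5, -0.3]
opening: 85.7
finger_force: 0.0
pot0 (array([676.8220361 , 123.16807874]), np.float64(0.12518813156231917))
pot0 (array([672.77115784, 121.40847778]), np.float64(0.13852400286601385))
pot0 (array([676.78283343, 123.90101659]), np.float64(0.10888501742160284))
t 29.9 p [ 457.9 -163.1  156. ] F [-0.2  0.1  0.4] open 85.2 ff 0.0 total/600 [-0.0013 -0.0023  0.2266] n 4 row [-0.0003 -0.0006  0.0567] yaw [-2.219 -2.223 -0.   ]
```

View pics/s5.png

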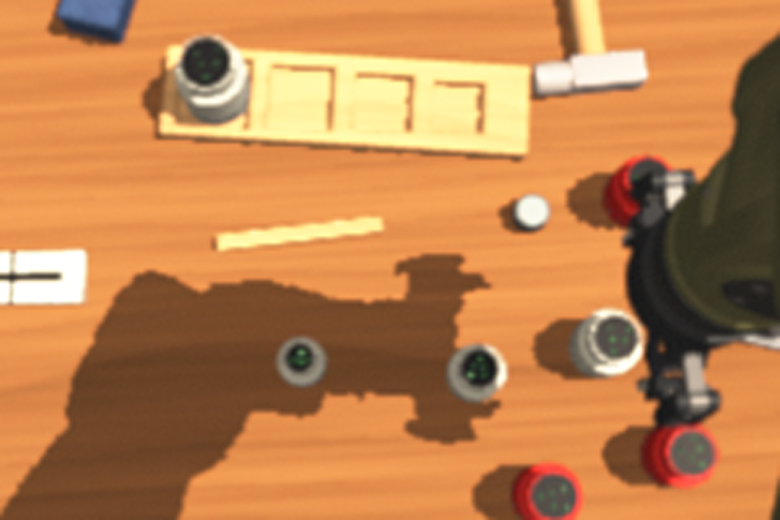

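Pot0 is home in the rack and pot3 is undisturbed at crop (300,360). A red pot is near where the fingers go down, so I'll check the clearance and narrow the opening.

```bash
python3 - <<'E'
from h import *
d=img('top')
for p in [(397,188),(410,270),(369,282)]: print(at(d,*p,60))
E
python3 -m pendant '[[[-0.001,-0.002,0],[0,0,0]],[[0,0,0],[0,0,0]],[[0,0,0],[0,0,0]],[[0,0,0],[0,0,0]],[[0,0,0],[0,0,0]]]' -0.5
python3 go.py '[456.5,-163.8,20]'
```

```text
[ 564.9 -197.1   60. ]
[ 368.1 -207.2   60. ]
[ 346.7 -109.8   60. ]
time: 30.4
position: [456.2, -164.4, 156.3]
tcp_rot: [0.707, 0.707, 0.0, 0.0]
force: [-0.0, -0.1, -0.4]
opening: 64.2
finger_force: 0.0
t 30.4 p [ 456.2 -164.4  156.3] F [-0.  -0.1 -0.4] open 64.2 ff 0.0 total/600 [0.0011 0.0005 0.2271] n 4 row [0.0003 0.0001 0.0568] yaw [2.221 2.222 0.   ]
```

```bash
python3 -m pendant '[[[0,0,0.05],[0,0,0]],[[0,0,0.06],[0,0,0]],[[0,0,0.05],[0,0,0]],[[0,0,0.04],[0,0,0]],[[0,0,0.02],[0,0,0]],[[0,0,0.006],[0,0,0]],[[0,0,0],[0,0,0]],[[0,0,0],[0,0,0]]]'
python3 -m pendant '[[[0,0,0],[0,0,0]],[[0,0,0],[0,0,0]],[[0,0,0],[0,0,0]],[[0,0,0],[0,0,0]],[[0,0,0],[0,0,0]],[[0,0,0],[0,0,0]],[[0,0,0],[0,0,0]],[[0,0,0],[0,0,0]],[[0,0,0],[0,0,0]]]' 1 45
python3 go.py '[456.5,-163.8,20]'
python3 -m pendant '[[[0,0,-0.01],[0,0,0]],[[0,0,-0.02],[0,0,0]],[[0,0,-0.03],[0,0,0]],[[0,0,-0.03],[0,0,0]],[[0,0,-0.03],[0,0,0]],[[0,0,-0.03],[0,0,0]],[[0,0,-0.02],[0,0,0]],[[0,0,0],[0,0,0]],[[0,0,0],[0,0,0]],[[0,0,0],[0,0,0]],[[0,0,0],[0,0,0]]]'
python3 go.py '[666.6,55,125]'
```

```text
time: 31.2
position: [457.3, -164.8, 21.8]
tcp_rot: [0.707, 0.707, 0.0, 0.001]
force: [0.8, 0.3, 0.2]
opening: 64.1
finger_force: 0.0
time: 32.1
position: [457.2, -164.9, 22.0]
tcp_rot: [0.707, 0.707, 0.0, 0.001]
force: [-1.3, -0.3, 5.7]
opening: 46.8
finger_force: 45.5
t 32.1 p [ 457.2 -164.9   22. ] F [-1.3 -0.3  5.7] open 46.8 ff 45.5 total/600 [ 0.0018 -0.0012  0.0033] n 1 row [ 0.0018 -0.0012  0.0033] yaw [2.22e+00 2.22e+00 1.00e-03]
time: 33.2
position: [455.5, -164.2, 121.7]
tcp_rot: [0.707, 0.707, -0.0, -0.001]
force: [0.6, -0.3, -2.1]
opening: 46.8
finger_force: 46.4
t 33.2 p [ 455.5 -164.2  121.7] F [ 0.6 -0.3 -2.1] open 46.8 ff 46.4 total/600 [ 0.3653  0.3519 -0.0058] n 8 row [ 0.0457  0.044  -0.0007] yaw [-2.22e+00 -2.22e+00  1.00e-03]
```

```bash
python3 -m pendant '[[[0.023,0.022,0],[0,0,0]],[[0.0457,0.044,0],[0,0,0]],[[0.0457,0.044,0],[0,0,0]],[[0.0457,0.044,0],[0,0,0]],[[0.0457,0.044,0],[0,0,0]],[[0.0457,0.044,0],[0,0,0]],[[0.0457,0.044,0],[0,0,0]],[[0.0457,0.044,0],[0,0,0]],[[0.022,0.021,0],[0,0,0]],[[0,0,0],[0,0,0]],[[0,0,0],[0,0,0]],[[0,0,0],[0,0,0]],[[0,0,0],[0,0,0]],[[0,0,0],[0,0,0]]]'
python3 go.py '[666.6,54.7,48]'
```

```text
time: 34.6
position: [666.3, 53.7, 122.8]
tcp_rot: [0.707, 0.707, -0.0, 0.0]
force: [-0.0, -1.3, -1.3]
opening: 46.6
finger_force: 46.7
t 34.6 p [666.3  53.7 122.8] F [-0.  -1.3 -1.3] open 46.6 ff 46.7 total/600 [0.0017 0.0004 0.1247] n 2 row [0.0009 0.0002 0.0624] yaw [ 2.222  2.22  -0.   ]
```

```bash
python3 -m pendant '[[[0.0017,0.0004,0.03],[0,0,0]],[[0,0,0.05],[0,0,0]],[[0,0,0.03],[0,0,0]],[[0,0,0.015],[0,0,0]],[[0,0,0],[0,0,0]],[[0,0,0],[0,0,0]],[[0,0,0],[0,0,0]]]' | head -2
python3 -m pendant '[[[0,0,0.004],[0,0,0]],[[0,0,0.004],[0,0,0]],[[0,0,0.004],[0,0,0]],[[0,0,0],[0,0,0]],[[0,0,0],[0,0,0]]]'
python3 go.py '[666.6,54.7,28]'
```

```text
time: 35.3
position: [668.2, 55.5, 49.2]
time: 35.8
position: [666.8, 55.6, 40.2]
tcp_rot: [0.707, 0.707, -0.0, -0.0]
force: [-0.0, 0.3, -1.8]
opening: 46.7
finger_force: 46.7
t 35.8 p [666.8  55.6  40.2] F [-0.   0.3 -1.8] open 46.7 ff 46.7 total/600 [-0.0014 -0.0004  0.0204] n 1 row [-0.0014 -0.0004  0.0204] yaw [-2.221e+00 -2.221e+00  1.000e-03]
```

```bash
python3 -m pendant '[[[-0.001,0,0.004],[0,0,0]],[[0,0,0.004],[0,0,0]],[[0,0,0],[0,0,0]],[[0,0,0],[0,0,0]]]'|sed -n 2,4p
python3 -m pendant '[[[0,0,0.004],[0,0,0]],[[0,0,0.004],[0,0,0]],[[0,0,0.002],[0,0,0]],[[0,0,0],[0,0,0]],[[0,0,0],[0,0,0]]]'
python3 go.py '[666.6,54.7,28]'
```

```text
position: [666.9, 54.9, 35.5]
tcp_rot: [0.707, 0.707, -0.0, -0.0]
force: [0.1, -0.3, -2.2]
time: 36.7
position: [667.0, 54.9, 29.6]
tcp_rot: [0.707, 0.707, -0.0, -0.0]
force: [0.6, -0.8, -1.3]
opening: 46.5
finger_force: 46.7
t 36.7 p [667.   54.9  29.6] F [ 0.6 -0.8 -1.3] open 46.5 ff 46.7 total/600 [-0.0004 -0.0006  0.0026] n 1 row [-0.0004 -0.0006  0.0026] yaw [-2.221 -2.222  0.   ]
```

Pot1 is in, so I release it, rise, and measure pot2 again.

```bash
python3 -m pendant '[[[0,0,0.001],[0,0,0]],[[0,0,0],[0,0,0]],[[0,0,0],[0,0,0]],[[0,0,0],[0,0,0]],[[0,0,0],[0,0,0]],[[0,0,0],[0,0,0]]]' -0.6
python3 -m pendant '[[[0,0,-0.02],[0,0,0]],[[0,0,-0.05],[0,0,0]],[[0,0,-0.08],[0,0,0]],[[0,0,-0.06],[0,0,0]],[[0,0,0],[0,0,0]],[[0,0,0],[0,0,0]],[[0,0,0],[0,0,0]]]'
python3 pots.py "{2:(0,440,-65)}"
python3 go.py '[441.5,-65.2,155]'
```

```text
time: 37.3
position: [667.0, 55.0, 29.1]
tcp_rot: [0.707, 0.707, 0.0, 0.0]
force: [0.4, -0.9, 0.2]
opening: 68.4
finger_force: 0.0
time: 38.0
position: [666.3, 54.9, 154.4]
tcp_rot: [0.707, 0.707, -0.001, -0.0]
force: [0.1, 0.1, -1.2]
opening: 68.4
finger_force: 0.0
t 38.1 p [665.9  54.8 153.5] F [-0.4 -0.3  0. ] open 68.2 ff 0.0 total/600 [-0.2    -0.374  -0.0014] n 7 row [-0.0286 -0.0534 -0.0002] yaw [-2.22  -2.22   0.003]Traceback (most recent call last):
  File "pots.py", line 6, in <module>
    f=potpts(i,c);print(i,*[(a.round(1),round(b,3)) for a,b in [fit(V,f,(x,y),fn=g),fit(V[:1],f,(x,y),fn=g),fit(V[1:],f,(x,y),fn=g)]])
                                                                ~~~^^^^^^^^^^^^^^^^
  File "h.py", line 47, in fit
    M.append(mask(d,c[0],c[1],r,fn))
             ~~~~^^^^^^^^^^^^^^^^^^
  File "h.py", line 39, in mask
    n,l,st,_=cv2.connectedComponentsWithStats(m); k=1+np.argmax(st[1:,4])
                                                      ~~~~~~~~~^^^^^^^^^^
    return _wrapfunc(a, 'argmax', axis=axis, out=out, **kwds)
    return bound(*args, **kwds)
ValueError: attempt to get argmax of an empty sequence
```

```bash
cat > pots.py <<'E'
import sys; from h import *
V=[img('top'),img('scene')]
g=lambda im:255*(chroma(im)<45)
for i,(c,x,y) in eval(sys.argv[1]).items():
    for n,v in(('top',V[:1]),('scene',V[1:])):
        try: a,b=fit(v,potpts(i,c),(x,y),R=15,fn=g);print(i,n,a.round(1),round(b,3))
        except ValueError: print(i,n,'hidden')
E
python3 -m pendant '[[[-0.018,-0.027,0],[0,0,0]],[[-0.036,-0.0534,0],[0,0,0]],[[-0.036,-0.0534,0],[0,0,0]],[[-0.036,-0.0534,0],[0,0,0]],[[-0.036,-0.0534,0],[0,0,0]],[[-0.036,-0.0534,0],[0,0,0]],[[-0.036,-0.0534,0],[0,0,0]],[[-0.038,-0.027,0],[0,0,0]],[[-0.04,0,0],[0,0,0]],[[-0.04,0,0],[0,0,0]],[[0,0,0],[0,0,0]],[[0,0,0],[0,0,0]],[[0,0,0],[0,0,0]],[[0,0,0],[0,0,0]]]'
python3 pots.py "{2:(0,440,-65),3:(0,456,65)}"
python3 - <<'E'
from h import *
o=[cv2.resize(img('top')['pixels'][130:290,200:440,::-1],(600,300)),cv2.resize(img('scene')['pixels'][130:290,200:440,::-1],(600,300))]
cv2.imwrite('pics/s6.png',np.vstack(o))
E
python3 go.py '[441.5,-65.2,155]'
```

```text
time: 39.5
position: [442.2, -155.4, 154.7]
tcp_rot: [0.707, 0.708, -0.0, -0.0]
force: [0.9, -0.1, 0.1]
opening: 68.4
finger_force: 0.0
2 top [440.2 -66. ] 0.097
2 scene [439.1 -64. ] 0.065
3 top [455.2  64.5] 0.033
3 scene [456.3  65.4] 0.029
t 39.7 p [ 442.4 -155.8  155. ] F [-0.4  0.1  0.5] open 68.3 ff 0.0 total/600 [ 0.151  -0.0014  0.    ] n 3 row [ 0.0503 -0.0005  0.    ] yaw [-2.22  -2.223 -0.   ]
```

View pics/s6.png

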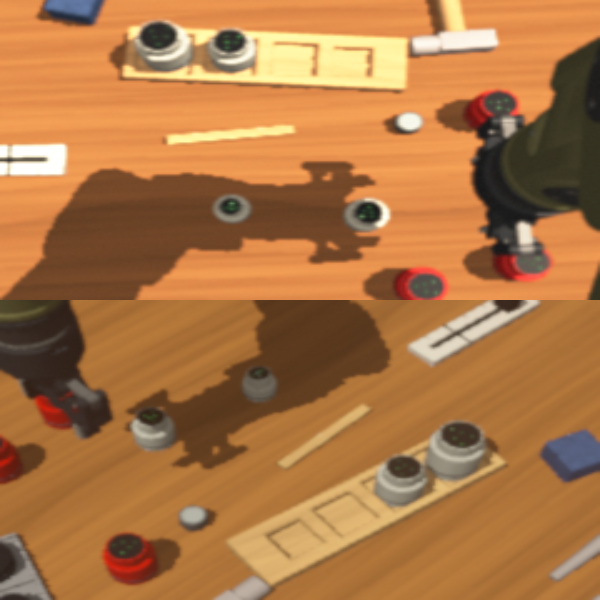

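Pot0 and pot1 both stand home, and pot2 and pot3 are undisturbed. Next is pot2, at about (441, -65).

```bash
python3 -m pendant '[[[0.035,0,0],[0,0,0]],[[0.06,-0.001,0],[0,0,0]],[[0.04,-0.001,0.02],[0,0,0]],[[0.0158,0,0.04],[0,0,0]],[[0,0,0.05],[0,0,0]],[[0,0,0.05],[0,0,0]],[[0,0,0.04],[0,0,0]],[[0,0,0.02],[0,0,0]],[[0,0,0.007],[0,0,0]],[[0,0,0],[0,0,0]],[[0,0,0],[0,0,0]],[[0,0,0],[0,0,0]]]'
python3 go.py '[441,-65.2,18]'
```

```text
time: 40.9
position: [442.1, -65.9, 19.7]
tcp_rot: [0.707, 0.707, 0.001, 0.001]
force: [-0.5, 0.2, -0.3]
opening: 68.6
finger_force: 0.0
t 40.9 p [442.1 -65.9  19.7] F [-0.5  0.2 -0.3] open 68.6 ff 0.0 total/600 [ 0.0012 -0.0018  0.0029] n 1 row [ 0.0012 -0.0018  0.0029] yaw [2.220e+00 2.221e+00 2.000e-03]
```

```bash
python3 -m pendant '[[[0.001,-0.001,0.002],[0,0,0]],[[0,0,0],[0,0,0]],[[0,0,0],[0,0,0]],[[0,0,0],[0,0,0]],[[0,0,0],[0,0,0]],[[0,0,0],[0,0,0]],[[0,0,0],[0,0,0]],[[0,0,0],[0,0,0]],[[0,0,0],[0,0,0]],[[0,0,0],[0,0,0]]]' 1 45
python3 go.py '[441,-65.2,18]'
python3 -m pendant '[[[0,0,-0.01],[0,0,0]],[[0,0,-0.02],[0,0,0]],[[0,0,-0.03],[0,0,0]],[[0,0,-0.03],[0,0,0]],[[0,0,-0.03],[0,0,0]],[[0,0,-0.03],[0,0,0]],[[0,0,-0.02],[0,0,0]],[[0,0,0],[0,0,0]],[[0,0,0],[0,0,0]],[[0,0,0],[0,0,0]],[[0,0,0],[0,0,0]],[[0,0,0],[0,0,0]]]'
python3 go.py '[659.5,-10,120]'
```

```text
time: 41.9
position: [440.9, -65.2, 18.3]
tcp_rot: [0.707, 0.707, 0.0, 0.0]
force: [-0.8, -0.2, 6.3]
opening: 40.8
finger_force: 44.8
t 41.9 p [440.9 -65.2  18.3] F [-0.8 -0.2  6.3] open 40.8 ff 44.8 total/600 [0.     0.0002 0.0004] n 1 row [0.     0.0002 0.0004] yaw [2.221e+00 2.221e+00 1.000e-03]
time: 43.1
position: [440.1, -65.1, 119.0]
tcp_rot: [0.707, 0.707, -0.0, -0.001]
force: [0.1, 0.2, -1.0]
opening: 39.9
finger_force: 45.6
t 43.1 p [440.1 -65.1 119. ] F [ 0.1  0.2 -1. ] open 39.9 ff 45.6 total/600 [ 0.0919  0.3657 -0.0021] n 6 row [ 0.0153  0.061  -0.0004] yaw [-2.221e+00 -2.221e+00  1.000e-03]
```

```bash
python3 -m pendant '[[[0.007,0.03,0],[0,0,0]],[[0.0153,0.061,0],[0,0,0]],[[0.0153,0.061,0],[0,0,0]],[[0.0153,0.061,0],[0,0,0]],[[0.0153,0.061,0],[0,0,0]],[[0.0153,0.061,0],[0,0,0]],[[0.0084,0.0305,0],[0,0,0]],[[0,0,0],[0,0,0]],[[0,0,0],[0,0,0]],[[0,0,0],[0,0,0]],[[0,0,0],[0,0,0]],[[0,0,0],[0,0,0]]]'
python3 go.py '[659.5,-10,46]'
```

```text
time: 44.3
position: [659.2, -10.4, 119.9]
tcp_rot: [0.707, 0.707, -0.0, 0.0]
force: [0.1, 0.1, -2.1]
opening: 40.2
finger_force: 45.9
t 44.3 p [659.2 -10.4 119.9] F [ 0.1  0.1 -2.1] open 40.2 ff 45.9 total/600 [0.0006 0.0005 0.1232] n 2 row [0.0003 0.0002 0.0616] yaw [ 2.222  2.221 -0.   ]
```

```bash
python3 -m pendant '[[[0.0006,0.0005,0.03],[0,0,0]],[[0,0,0.05],[0,0,0]],[[0,0,0.03],[0,0,0]],[[0,0,0.013],[0,0,0]],[[0,0,0.004],[0,0,0]],[[0,0,0.004],[0,0,0]],[[0,0,0],[0,0,0]],[[0,0,0],[0,0,0]]]' | head -4
python3 -m pendant '[[[0,0,0.004],[0,0,0]],[[0,0,0.004],[0,0,0]],[[0,0,0.004],[0,0,0]],[[0,0,0],[0,0,0]],[[0,0,0],[0,0,0]]]'
python3 go.py '[659.5,-10,24]'
```

```text
time: 45.1
position: [660.9, -9.7, 42.1]
tcp_rot: [0.707, 0.707, 0.001, 0.001]
force: [0.2, 0.0, -1.1]
time: 45.6
position: [660.1, -9.7, 33.7]
tcp_rot: [0.707, 0.707, -0.0, -0.0]
force: [0.8, 0.3, -2.3]
opening: 40.3
finger_force: 45.9
t 45.6 p [660.1  -9.7  33.7] F [ 0.8  0.3 -2.3] open 40.3 ff 45.9 total/600 [-0.0006 -0.0009  0.0161] n 1 row [-0.0006 -0.0009  0.0161] yaw [-2.221 -2.222  0.   ]
```

```bash
python3 -m pendant '[[[0,0,0.004],[0,0,0]],[[0,0,0.004],[0,0,0]],[[0,0,0.004],[0,0,0]],[[0,0,0.002],[0,0,0]],[[0,0,0],[0,0,0]],[[0,0,0],[0,0,0]]]'
python3 go.py '[659.5,-10,24]'
```

```text
time: 46.2
position: [660.2, -9.7, 25.4]
tcp_rot: [0.707, 0.707, -0.0, -0.0]
force: [0.4, 0.6, -1.8]
opening: 40.4
finger_force: 45.9
t 46.2 p [660.2  -9.7  25.4] F [ 0.4  0.6 -1.8] open 40.4 ff 45.9 total/600 [-0.0005 -0.0012  0.0023] n 1 row [-0.0005 -0.0012  0.0023] yaw [-2.221 -2.222  0.   ]
```

```bash
python3 -m pendant '[[[0,0,0.001],[0,0,0]],[[0,0,0],[0,0,0]],[[0,0,0],[0,0,0]],[[0,0,0],[0,0,0]],[[0,0,0],[0,0,0]],[[0,0,0],[0,0,0]]]' -0.6
python3 -m pendant '[[[0,0,-0.02],[0,0,0]],[[0,0,-0.05],[0,0,0]],[[0,0,-0.08],[0,0,0]],[[0,-0.03,-0.06],[0,0,0]],[[-0.006,-0.06,0],[0,0,0]],[[-0.007,-0.06,0],[0,0,0]],[[-0.007,-0.06,0],[0,0,0]],[[-0.007,-0.06,0],[0,0,0]],[[-0.007,-0.05,0],[0,0,0]],[[0,-0.02,0],[0,0,0]],[[0,0,0],[0,0,0]],[[0,0,0],[0,0,0]],[[0,0,0],[0,0,0]],[[0,0,0],[0,0,0]]]'
python3 pots.py "{3:(0,456,65)}"
python3 go.py '[456,65.2,20]'
```

```text
time: 46.8
position: [660.2, -9.7, 24.9]
tcp_rot: [0.707, 0.707, 0.0, 0.0]
force: [0.4, -0.4, 0.2]
opening: 68.5
finger_force: 0.0
time: 48.2
position: [457.4, -30.0, 150.9]
tcp_rot: [0.707, 0.707, 0.0, 0.0]
force: [0.4, 0.9, 0.4]
opening: 68.1
finger_force: 0.0
3 top [456.  65.] 1.0
3 scene [456.  65.] 1.0
t 48.3 p [456.8 -30.  150.6] F [ 0.1 -0.2 -0.5] open 68.6 ff 0.0 total/600 [ 0.1587 -0.0013  0.2177] n 4 row [ 0.0397 -0.0003  0.0544] yaw [-2.221 -2.222  0.   ]
```

Pot3 isn't where it was, so I'll look.

```bash
python3 - <<'E'
from h import *
o=[cv2.resize(img('top')['pixels'][130:290,200:440,::-1],(450,300)),cv2.resize(img('scene')['pixels'][100:290,200:485,::-1],(450,300))]
cv2.imwrite('pics/s7.png',np.vstack(o))
E
```

```text
(no output)
```

View pics/s7.png

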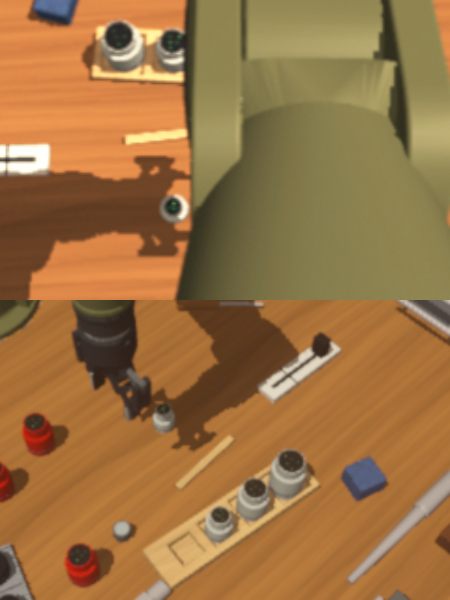

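Pot3 is at top inset (174,207), the same place as before; the arm's blob had only misled the mask. I'll take it by the neck.

```bash
python3 -m pendant '[[[0.03,0,0],[0,0,0]],[[0.06,-0.001,0],[0,0,0]],[[0.05,-0.001,0.02],[0,0,0]],[[0.0187,0,0.04],[0,0,0]],[[0,0,0.05],[0,0,0]],[[0,0,0.05],[0,0,0]],[[0,0,0.03],[0,0,0]],[[0,0,0.01],[0,0,0]],[[0,0,0.002],[0,0,0]],[[0,0,0],[0,0,0]],[[0,0,0],[0,0,0]],[[0,0,0],[0,0,0]]]'
python3 go.py '[456.3,65.2,28]'
```

```text
time: 49.6
position: [455.9, 65.2, 30.6]
tcp_rot: [0.707, 0.707, 0.001, 0.001]
force: [0.1, -0.4, -0.6]
opening: 68.4
finger_force: 0.0
t 49.6 p [455.9  65.2  30.6] F [ 0.1 -0.4 -0.6] open 68.4 ff 0.0 total/600 [-0.      0.0006  0.0043] n 1 row [-0.      0.0006  0.0043] yaw [2.221e+00 2.221e+00 2.000e-03]
```

```bash
python3 -m pendant '[[[0,0,0.003],[0,0,0]],[[0,0,0],[0,0,0]],[[0,0,0],[0,0,0]],[[0,0,0],[0,0,0]],[[0,0,0],[0,0,0]],[[0,0,0],[0,0,0]],[[0,0,0],[0,0,0]],[[0,0,0],[0,0,0]],[[0,0,0],[0,0,0]],[[0,0,0],[0,0,0]],[[0,0,0],[0,0,0]],[[0,0,0],[0,0,0]],[[0,0,0],[0,0,0]]]' 1 45
python3 go.py '[456.3,65.2,28]'
python3 -m pendant '[[[0,0,-0.01],[0,0,0]],[[0,0,-0.02],[0,0,0]],[[0,0,-0.03],[0,0,0]],[[0,0,-0.03],[0,0,0]],[[0,0,-0.03],[0,0,0]],[[0,0,-0.03],[0,0,0]],[[0,0,-0.02],[0,0,0]],[[0,0,0],[0,0,0]],[[0,0,0],[0,0,0]],[[0,0,0],[0,0,0]],[[0,0,0],[0,0,0]],[[0,0,0],[0,0,0]]]'
python3 go.py '[652.8,-68.2,130]'
```

```text
time: 50.9
position: [455.1, 65.1, 28.1]
tcp_rot: [0.707, 0.707, 0.0, 0.0]
force: [-1.3, -0.0, 5.2]
opening: 24.2
finger_force: 44.0
t 50.9 p [455.1  65.1  28.1] F [-1.3 -0.   5.2] open 24.2 ff 44.0 total/600 [0.0001 0.002  0.0002] n 1 row [0.0001 0.002  0.0002] yaw [2.221 2.221 0.   ]
time: 52.1
position: [454.5, 65.0, 129.2]
tcp_rot: [0.707, 0.707, -0.001, -0.0]
force: [0.4, -0.5, -0.8]
opening: 24.4
finger_force: 44.2
t 52.1 p [454.5  65.  129.2] F [ 0.4 -0.5 -0.8] open 24.4 ff 44.2 total/600 [-0.2221  0.3305 -0.0018] n 6 row [-0.037   0.0551 -0.0003] yaw [-2.221e+00 -2.221e+00  2.000e-03]
```

```bash
python3 -m pendant '[[[-0.018,0.0275,0],[0,0,0]],[[-0.037,0.0551,0],[0,0,0]],[[-0.037,0.0551,0],[0,0,0]],[[-0.037,0.0551,0],[0,0,0]],[[-0.037,0.0551,0],[0,0,0]],[[-0.037,0.0551,0],[0,0,0]],[[-0.019,0.0275,0],[0,0,0]],[[0,0,0],[0,0,0]],[[0,0,0],[0,0,0]],[[0,0,0],[0,0,0]],[[0,0,0],[0,0,0]],[[0,0,0],[0,0,0]]]'
python3 go.py '[652.8,-68.2,50]'
```

```text
time: 53.3
position: [652.8, -67.5, 130.1]
tcp_rot: [0.707, 0.707, 0.0, -0.0]
force: [-0.7, -0.8, -0.6]
opening: 24.5
finger_force: 44.5
t 53.3 p [652.8 -67.5 130.1] F [-0.7 -0.8 -0.6] open 24.5 ff 44.5 total/600 [-1.200e-03  1.000e-04  1.335e-01] n 2 row [-0.0006  0.      0.0668] yaw [-2.22  -2.222 -0.   ]
```

```bash
python3 -m pendant '[[[-0.0006,0,0.03],[0,0,0]],[[0,0,0.05],[0,0,0]],[[0,0,0.035],[0,0,0]],[[0,0,0.015],[0,0,0]],[[0,0,0.004],[0,0,0]],[[0,0,0],[0,0,0]],[[0,0,0],[0,0,0]],[[0,0,0],[0,0,0]]]' | head -4
python3 -m pendant '[[[0,0,0.004],[0,0,0]],[[0,0,0.004],[0,0,0]],[[0,0,0.002],[0,0,0]],[[0,0,0],[0,0,0]],[[0,0,0],[0,0,0]]]'
python3 go.py '[652.8,-68.2,34]'
```

```text
time: 54.1
position: [654.3, -68.5, 50.8]
tcp_rot: [0.707, 0.707, 0.001, 0.001]
force: [0.3, 0.4, -0.6]
time: 54.6
position: [653.2, -68.4, 43.3]
tcp_rot: [0.707, 0.707, -0.0, -0.0]
force: [0.6, -0.3, -1.8]
opening: 24.3
finger_force: 44.5
t 54.6 p [653.2 -68.4  43.3] F [ 0.6 -0.3 -1.8] open 24.3 ff 44.5 total/600 [ 0.0004 -0.0006  0.0155] n 1 row [ 0.0004 -0.0006  0.0155] yaw [-2.221 -2.221  0.   ]
```

```bash
python3 -m pendant '[[[0,0,0.004],[0,0,0]],[[0,0,0.004],[0,0,0]],[[0,0,0.004],[0,0,0]],[[0,0,0.002],[0,0,0]],[[0,0,0],[0,0,0]],[[0,0,0],[0,0,0]]]'
python3 go.py '[652.8,-68.2,34]'
```

```text
time: 55.2
position: [653.3, -68.4, 35.0]
tcp_rot: [0.707, 0.707, 0.0, 0.0]
force: [0.3, -0.7, -0.0]
opening: 24.4
finger_force: 44.5
t 55.2 p [653.3 -68.4  35. ] F [ 0.3 -0.7 -0. ] open 24.4 ff 44.5 total/600 [ 0.0004 -0.0009  0.0017] n 1 row [ 0.0004 -0.0009  0.0017] yaw [2.221 2.222 0.   ]
```

```bash
python3 -m pendant '[[[0,0,0.001],[0,0,0]],[[0,0,0],[0,0,0]],[[0,0,0],[0,0,0]],[[0,0,0],[0,0,0]],[[0,0,0],[0,0,0]],[[0,0,0],[0,0,0]]]' -0.6
python3 -m pendant '[[[0,0,-0.02],[0,0,0]],[[0,0,-0.05],[0,0,0]],[[0,0,-0.08],[0,0,0]],[[0,-0.01,-0.06],[0,0,0]],[[0.03,-0.02,0],[0,0,0]],[[0.07,-0.02,0],[0,0,0]],[[0.07,-0.02,0],[0,0,0]],[[0.07,-0.02,0],[0,0,0]],[[0.07,-0.02,0],[0,0,0]],[[0.07,-0.02,0],[0,0,0]],[[0.07,-0.02,0],[0,0,0]],[[0.05,-0.02,0],[0,0,0]],[[0.02,0,0],[0,0,0]],[[0,0,0],[0,0,0]],[[0,0,0],[0,0,0]],[[0,0,0],[0,0,0]]]'
python3 - <<'E'
from h import *
V=[img('top'),img('scene')];g=lambda im:255*(chroma(im)<45)
for i,(x,y) in enumerate([(674.6,124),(666.9,55),(660,-10),(653,-68)]):
    for v in (V[:1],V[1:]):
        a,e=fit(v,potpts(i,0,6),(x,y),R=4,fn=g);print(i,a.round(1),round(e,3))
o=[]
for d in V: # rectify at z=14 : y 420..210, x 575..500, 3.5px/mm
    k=3.5;P=np.array([[575-r/k,420-c/k,14] for r in range(262) for c in range(735)]);q=proj(d,P).astype(np.float32).reshape(262,735,2)
    o.append(cv2.remap(d['pixels'],q[:,:,0],q[:,:,1],cv2.INTER_CUBIC)[:,:,::-1])
cv2.imwrite('pics/dim.png',np.vstack(o))
E
python3 go.py '[537.9,377.5,150]'
```

```text
time: 55.8
position: [653.3, -68.4, 34.5]
tcp_rot: [0.707, 0.707, 0.0, 0.0]
force: [0.4, -0.2, -0.8]
opening: 68.3
finger_force: 0.0
time: 57.4
position: [551.8, 242.1, 160.6]
tcp_rot: [0.708, 0.707, -0.0, 0.0]
force: [-0.0, -0.3, 0.3]
opening: 68.2
finger_force: 0.0
0 [673.9 122.4] 0.122
0 [675.7 120.7] 0.292
1 [667.1  54.5] 0.155
1 [668.8  60.3] 0.289
2 [660.2 -11. ] 0.185
2 [661.6  -9.3] 0.153
3 [652.  -68.9] 0.197
3 [653.7 -67.3] 0.162
t 57.5 p [551.7 242.2 160.5] F [-0.9  0.   0.3] open 68.4 ff 0.0 total/600 [ 0.2255 -0.0235  0.0174] n 4 row [ 0.0564 -0.0059  0.0044] yaw [ 2.223  2.219 -0.   ]
```

View pics/dim.png

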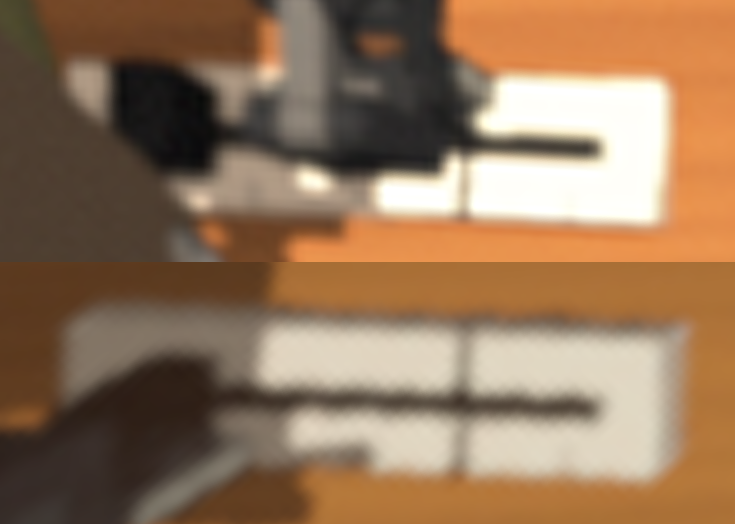

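The dimmer line is at y≈287.7 in both views (column 463), and the grip's near face is at y≈359, so its centre is about 369. I'll grip it across the track.

```bash
python3 -m pendant '[[[0.03,-0.004,0],[0,0,0]],[[0.06,-0.006,0],[0,0,0]],[[0.06,-0.006,0],[0,0,0]],[[0.045,-0.006,0],[0,0,0]],[[0.0165,-0.002,0.01],[0,0,0]],[[0,0,0.04],[0,0,0]],[[0,0,0.05],[0,0,0]],[[0,0,0.05],[0,0,0]],[[0,0,0.04],[0,0,0]],[[0,0,0.02],[0,0,0]],[[0,0,0.008],[0,0,0]],[[0,0,0],[0,0,0]],[[0,0,0],[0,0,0]],[[0,0,0],[0,0,0]]]'
python3 go.py '[537.5,369,28]'
```

```text
time: 58.9
position: [537.8, 371.1, 31.1]
tcp_rot: [0.707, 0.707, 0.001, 0.0]
force: [0.8, 0.5, 0.4]
opening: 68.3
finger_force: 0.0
t 58.9 p [537.8 371.1  31.1] F [0.8 0.5 0.4] open 68.3 ff 0.0 total/600 [-0.0034 -0.0005  0.0052] n 1 row [-0.0034 -0.0005  0.0052] yaw [2.221 2.221 0.004]
```

```bash
python3 -m pendant '[[[-0.003,0,0.003],[0,0,0]],[[0,0,0],[0,0,0]],[[0,0,0],[0,0,0]],[[0,0,0],[0,0,0]],[[0,0,0],[0,0,0]],[[0,0,0],[0,0,0]],[[0,0,0],[0,0,0]],[[0,0,0],[0,0,0]],[[0,0,0],[0,0,0]],[[0,0,0],[0,0,0]],[[0,0,0],[0,0,0]],[[0,0,0],[0,0,0]]]' 1 20
python3 go.py '[535,287.7,28]'
```

```text
time: 60.1
position: [535.8, 368.7, 28.2]
tcp_rot: [0.707, 0.707, -0.0, -0.001]
force: [-4.6, -0.8, 5.7]
opening: 27.7
finger_force: 21.0
t 60.1 p [535.8 368.7  28.2] F [-4.6 -0.8  5.7] open 27.7 ff 21.0 total/600 [-0.135  -0.0014  0.0003] n 2 row [-0.0675 -0.0007  0.0002] yaw [-2.220e+00 -2.221e+00  2.000e-03]
```

```bash
python3 -m pendant '[[[-0.01,-0.003,0],[0,0,0]],[[-0.02,-0.001,0],[0,0,0]],[[-0.02,-0.001,0],[0,0,0]],[[-0.02,-0.001,0],[0,0,0]],[[-0.02,-0.001,0],[0,0,0]],[[-0.02,-0.001,0],[0,0,0]],[[-0.015,0,0],[0,0,0]],[[-0.01,0,0],[0,0,0]],[[0,0,0],[0,0,0]],[[0,0,0],[0,0,0]],[[0,0,0],[0,0,0]],[[0,0,0],[0,0,0]]]'
python3 go.py '[535,287.7,28]'
```

```text
time: 61.3
position: [532.8, 287.0, 28.2]
tcp_rot: [0.707, 0.707, 0.0, 0.001]
force: [5.5, -1.7, 3.7]
opening: 27.9
finger_force: 20.8
t 61.3 p [532.8 287.   28.2] F [ 5.5 -1.7  3.7] open 27.9 ff 20.8 total/600 [0.0011 0.0036 0.0003] n 1 row [0.0011 0.0036 0.0003] yaw [2.22 2.22 0.  ]
```

Open, rise, back off, and check everything.

```bash
python3 -m pendant '[[[0,0,0],[0,0,0]],[[0,0,0],[0,0,0]],[[0,0,0],[0,0,0]],[[0,0,0],[0,0,0]],[[0,0,0],[0,0,0]],[[0,0,0],[0,0,0]]]' -0.6
python3 -m pendant '[[[0,0,-0.02],[0,0,0]],[[0,0,-0.05],[0,0,0]],[[0,0,-0.08],[0,0,0]],[[0,0,-0.08],[0,0,0]],[[0.05,-0.02,-0.06],[0,0,0]],[[0.07,-0.04,0],[0,0,0]],[[0.07,-0.04,0],[0,0,0]],[[0.07,-0.04,0],[0,0,0]],[[0.07,-0.04,0],[0,0,0]],[[0.07,-0.04,0],[0,0,0]],[[0.03,-0.02,0],[0,0,0]],[[0,0,0],[0,0,0]],[[0,0,0],[0,0,0]],[[0,0,0],[0,0,0]],[[0,0,0],[0,0,0]]]'
python3 - <<'E'
from h import *
V=[img('top'),img('scene')];o=[]
k=2.4
for d in V:
    P=np.array([[575-r/k,420-c/k,14] for r in range(180) for c in range(504)]);q=proj(d,P).astype(np.float32).reshape(180,504,2)
    o.append(cv2.remap(d['pixels'],q[:,:,0],q[:,:,1],cv2.INTER_CUBIC)[:,:,::-1])
a=np.vstack(o);b=cv2.resize(V[1]['pixels'][180:335,140:420,::-1],(784,230),interpolation=cv2.INTER_CUBIC)
out=np.zeros((590,784,3),np.uint8);out[:360,:504]=a;out[360:]=b
c=V[0]['pixels'][135:260,240:490,::-1];out[:140,504:784]=cv2.resize(c,(280,140));cv2.imwrite('pics/end.png',out)
E
python3 capfit.py
```

```text
time: 61.9
position: [531.8, 287.7, 27.7]
tcp_rot: [0.707, 0.707, -0.0, -0.0]
force: [0.2, 0.2, 0.3]
opening: 68.6
finger_force: 0.0
time: 63.4
position: [388.9, 544.6, 202.3]
tcp_rot: [0.708, 0.707, 0.0, 0.0]
force: [0.2, 1.0, 0.1]
opening: 68.4
finger_force: 0.0
cap0 [ 479.9 -298.5] z -0.010175442399924961 tray -34.6 30.3 0.152
cap0 [ 479.5 -297.1] z 4 tray -35.5 31.5 0.19
cap0 [ 481.6 -299.1] z 4 tray -32.9 30.1 0.115
cap3 [ 546.2 -314.1] z 0.11479570166741748 tray 33.3 34.6 0.152
cap3 [ 545.8 -312.6] z 4 tray 32.5 35.9 0.14
cap3 [ 547.7 -314.5] z 4 tray 34.9 34.6 0.163
```

View pics/end.png

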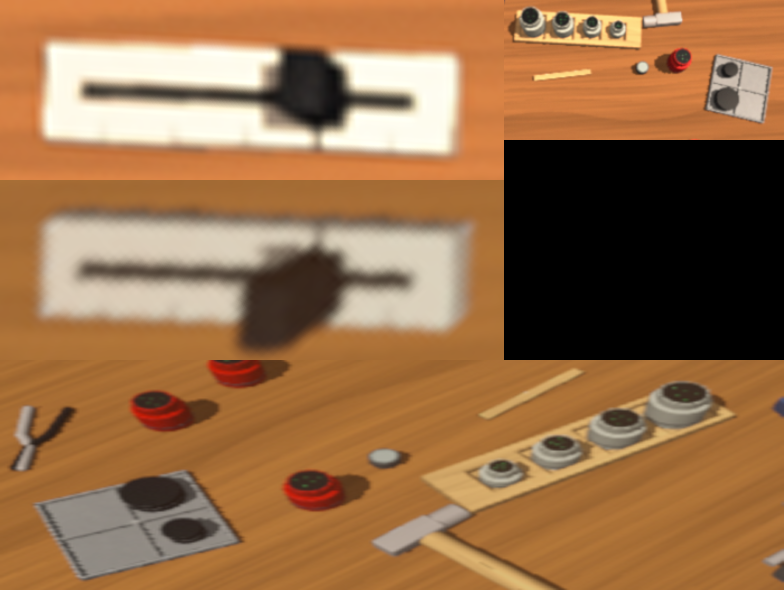

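In the rectified views the dimmer grip's base is centred at y≈286–287, with the line at about 287.5 (column 318). All four pots stand home in the rack and both caps lie flat in the tray, so I'm handing in.

```bash
python3 -c "
from rig import robot
print(robot.close_job())"
```

```text
the job is handed in; nothing more can be done
None
```

I handed the job in at about 64 s: all four pots stand in their own rack pockets, largest first, both caps lie open side down in the tray, and the dimmer grip is within about 2 mm of the line. That is from my last camera views; the hand-in call gave no verdict.

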